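# Fit a plug-in module in the amplifier's blanked bay

## Robot

A 6-joint arm with a two-finger parallel gripper is mounted at the origin on the work surface. World frame = base frame: x ahead of the robot, y to its left, z up, the work surface at z = 0. Lengths are in m, angles in rad, forces in N, time in s.
With the tool pointing down it reaches from about 0.3 to 1 m from the base axis. Payload 5.1 kg.
Tool frame: the origin (TCP) lies on the centre line of the jaws, within the pads' length; the fingertips stand 17 mm ahead of it and the grasp point (between the pads) lies 2 mm behind it; z points along the fingers, y is the direction in which the jaws open and shut (so a half turn about z gives the same grasp; the last joint's range is limited). The gripper opens to 95 mm and grips with 3 to 60 N. Pads are 20 mm wide; open, the fingers measure 119 mm over their backs; the gripper's body (75 mm by 180 mm) begins 59 mm behind the grasp point.
Start: joints at [-1.25, 0.124, 1.65, -0, 1.367, -0.083], TCP at [0.255, -0.598, 0.232] pointing down, gripper open.
Joint ranges: [-2.61, 2.61], [-1.02, 2.33], [0.03, 2.71], [-1.35, 4.49], [0.32, 2.68], [-2.91, 2.91]. Speed limits (rad/s): [2.57, 2.57, 3.14, 3.14, 3.14, 3.14].

## Interface

Orientations are given as a unit quaternion [x, y, z, w].
In Python, from plant import manip gives the robot as it stands.
- The arm moves only by the tool apply_moves, never from a script. Its argument "moves" is text: rows parted by semicolons, each of 7 numbers parted by spaces: the turn, a rotation vector about the tool's x, y, z in degrees, then the shift along the tool's x, y, z in m, then the finger opening in m, from 0 to 0.0951. A call has 1 to 12 rows; each row shifts and turns the pose as measured when the row begins, along the tool's axes as they then stand; what a row does not reach is not made up. A row lasts 1/12 s, in which the tool goes at most 41.7 mm and 7.16 degrees, less where a joint would pass 70% of its speed; a pose out of reach is approached as far as the arm can. A call with a gripper value outside its range is refused whole. The fingers move at their own pace and stop on an object; "newtons" is the grip in N (left out, the last holds). Time passes only in rows, so rows that do not move let the fingers close. It gives the time, the measured TCP pose, the force and the opening at its end, in the units of the state.
- manip.sense(): the state, without advancing time (a new reading comes with each control period).
- manip.grab_frame(name): name is "side" or "top"; returns a dict with "img" (420x560x3 uint8, red, green, blue), "z_map" (420x560 float32, m along the optical axis (not along the pixel's ray), 0 where there is no reading), "fov_y" (degrees; the focal length in pixels is half the picture's height over the tangent of half this angle, whatever the lens; pixels are square), "cx", "cy" (the principal point, pixels), "rvec" (rotation vector, rad) and "tvec" (3), from world to camera coordinates, as OpenCV has them. Camera axes: x right, y down, z forward; pixel columns grow to the right and rows downward; lengths in m; the calibration is good to about 2 mm. A picture is of the moment at which its call begins.
- manip.finish_job(): hands the job in, once; it reports no verdict.
The state is a dict: "time_s": time; "qpos": joint angles; "qvel": joint speeds; "joint_torque": joint torques, N m; "tcp_pos": TCP position; "tcp_rot": TCP orientation; "ft_force": force on the tool from outside, world axes, zero at the start; "ft_torque": the same for the moment, N m; "opening": opening from 0.0 (shut) to 1.0 (fully open).
Only numpy, scipy, OpenCV 4.12 (cv2) and the standard library are available. Lean on these libraries where they do the work, as an engineer would, in place of code of your own. Each camera call takes 0.05 s, during which the arm holds its last target.

## Task

Turn the amplifier's swing tab aside, lift the cover plate out of its frame and lay it flat in the parts tray, handle up. Then take the module from the wooden stand, slide it into the bay and press it home, firmly but without forcing it, until the push-push latch catches; let go and check that it stays in, its front about level with the face (press again if it comes back out). Set things down rather than drop them, and leave the bottle, tape roll and electrode box where they are.

Things in the scene. Friction and masses are not known exactly. Their poses are not given: they have to be found in the camera images.
- head: Amplifier: grey box 250 mm wide (y), 210 mm long (x), 112 mm deep, fixed on a stand, its face tilted 25 degrees from level, looking away from the robot. Origin: centre of the face and of the covered bay's mouth, 154 mm above the bench. Axes: x up the slope, towards the robot; y along the face, to the robot's right; z out of the face, 25 degrees from vertical, leaning away from the robot.
- bay (a point): Same point and axes as head. The bay is a slot 64 mm (x) by 40 mm (y), straight down -z, mouth chamfered 4 mm. Round it on the face stands the cover plate's frame: bars 6 mm wide, 5 mm high, 95 (x) by 67 mm (y) inside. At y = +86 and -86 mm stand the handle fins of fitted modules, 40 mm along x, 12 mm thick, 28 mm high.
- carriage (a joint): Push-push carriage in the bay; m travelled along head -z. 0: sprung out, its top 66 to 76 mm below the face (the latch's depth differs from unit to unit). Pressed past 0.018 and let go it stays latched at 0.0139; let go sooner it springs back to 0. Stop at 0.020. From latched, a press to the stop springs it out. Spring 4 N at 0, 10 at the stop; damper 45 N per m/s. Over 40 N is too much.
- tab (a joint): Plain steel swing tab: flat bar reaching 38 mm from its pivot, 14 mm wide, 6.5 to 11.5 mm above the face. Rad about head z: 0 points down the slope (head -x) over the cover plate's upper end; positive swings its tip to head -y. Turns both ways to 1.7 and stays where left (friction, 2 to 3 N at its wing). Clear of the plate beyond 1.2 either way.
- tab_wing (a point): Centre of the tab's upright wing: a fin along the tab, 30 mm long, 6 mm thick, from 11.5 to 31.5 mm above the face. 24 mm from the pivot axis, 21.5 mm above the face. Moves with the tab; at tab angle 0 its axes are the head's.
- tab_pivot (a point): Point on the tab's pivot axis: x = 68 mm, y = 0, 21.5 mm above the face in the head's frame; axes as the head.
- plate_mid (a point): Centre of the cover plate: aluminium, 92 (x) by 64 (y) by 5 mm, on its middle a black handle fin 40 mm along x, 12 mm thick, from 5 to 30 mm above the plate's underside. Point 15 mm above the underside. z out of the fin. 0.08 to 0.17 kg. Starts in the frame on the amplifier's face, over the bay, axes as the head's, 1.5 mm play.
- plate: The same cover plate; origin at the centre of its underside.
- tray: Grey open parts tray, fixed, 160 (x) by 200 (y) by 30 mm high, walls and floor 4 mm. Origin: centre of its underside, on the bench; z up.
- stand: Wooden module stand, fixed: base 6 mm thick, pocket walls 30 mm high on it, pocket 65 (x) by 41 mm (y) inside. Origin: centre of its underside, on the bench; z up.
- module_mid (a point): Centre of the plug-in module: grey box 60 (x) by 36 (y) by 85 mm (z), on its front a black handle fin 40 mm along x, 12 mm thick, from 85 to 113 mm above the underside. Point 56.5 mm above the underside, 28.5 mm below the front. z out of the fin. Fits the bay either way round. 0.2 to 0.4 kg. Starts upright in the stand, underside 6 mm above the bench, axes as the stand's.
- module: The same module; origin at the centre of its underside.
- gel_bottle: Bystander: clear bottle, 52 mm across, 130 mm high. Origin at its foot.
- tape_roll: Bystander: paper tape roll lying flat, 90 mm across, 24 mm high. Origin at its underside.
- electrode_box: Bystander: white electrode box 75 (x) by 120 (y) by 34 mm high. Origin at its underside.
Not all that is in view belongs to the job. What is shaped like the plate but blue or yellow is not meant.

How it is judged:
By the outcome, as a careful person would: the job done as asked, in the order asked, and still so for the second after the job is handed in, with the robot touching nothing.
It also fails if it takes over 72 s, if anything falls off the work surface, if the arm or the gripper's body presses on something with over 40 N, if the wrist force passes 120 N, or if a joint passes its speed limit or range.

## Working session

There is one attempt and no reset: what is moved stays moved. The work goes in short steps, Python scripts to look and compute and a tool call to move; the robot and the scene stay as the last step left them, time stands still between calls to the robot, and variables do not carry over. Pictures are saved under pics/ and viewed, and the job is handed in when it is done.

Besides the shell and the picture viewer there is one more tool, called by a JSON object that holds its "fn" and its "kwargs", one argument or row to a line. apply_moves: Moves the arm, as the interface text tells. Its arguments: {"type":"object","properties":{"moves":{"type":"string"},"newtons":{"type":"number"}},"required":["moves"]}

```bash
ls; mkdir -p pics; cat > h.py <<'E'
import numpy as np, cv2
from scipy.spatial.transform import Rotation as R
from plant import manip
def grab(n,tag):
    f=manip.grab_frame(n); np.savez(f'pics/{tag}.npz',**f); cv2.imwrite(f'pics/{tag}.png',f['img'][:,:,::-1]); return f
def load(tag): return dict(np.load(f'pics/{tag}.npz'))
def K(f):
    h=f['img'].shape[0]; return h/2/np.tan(np.radians(float(f['fov_y']))/2)
def px2w(f,u,v,z=None):
    fo=K(f); 
    if z is None: z=f['z_map'][int(round(v)),int(round(u))]
    c=np.array([(u-f['cx'])/fo*z,(v-f['cy'])/fo*z,z]); Rm=cv2.Rodrigues(f['rvec'])[0]
    return Rm.T@(c-f['tvec'].ravel())
def w2px(f,p):
    c=cv2.Rodrigues(f['rvec'])[0]@np.asarray(p)+f['tvec'].ravel(); return K(f)*c[:2]/c[2]+[f['cx'],f['cy']]
def cloud(f):
    v,u=np.mgrid[:f['img'].shape[0],:f['img'].shape[1]]; z=f['z_map'];fo=K(f)
    c=np.stack([(u-f['cx'])/fo*z,(v-f['cy'])/fo*z,z],-1)
    return (c-f['tvec'].ravel())@cv2.Rodrigues(f['rvec'])[0]
def crop(tag,u0,v0,u1,v1,s):
    im=cv2.imread(f'pics/{tag}.png')[v0:v1,u0:u1]; cv2.imwrite(f'pics/{tag}_c{u0}_{v0}.png',cv2.resize(im,None,fx=s,fy=s,interpolation=cv2.INTER_CUBIC))
E
python3 - <<'E'
from h import *
for n in('top','side'):
    f=grab(n,n+'0'); print(n,f['fov_y'],f['cx'],f['cy'],f['rvec'].ravel(),f['tvec'].ravel(), -cv2.Rodrigues(f['rvec'])[0].T@f['tvec'].ravel(),(f['z_map']>0).mean())
print(manip.sense())
E
```

```text
pics
top 43.941586153974896 276.5635555598183 202.5410123129777 [ 2.13830735 -2.10786785  0.1569015 ] [0.01505943 0.54835674 1.2717572 ] [ 0.32633607 -0.00717479  1.3460095 ] 0.9960756802721088
side 44.282657072207044 278.09585691166404 215.8651797689661 [ 2.17836758 -0.88439411  0.38373987] [-0.38413749  0.35570557  1.28321724] [-0.20964069 -0.76973614  1.1332659 ] 0.9959353741496598
{'time_s': 0.1, 'qpos': array([-1.24962176e+00,  1.24445289e-01,  1.65151703e+00, -8.48212882e-06,
        1.36745506e+00, -8.26168765e-02]), 'qvel': array([ 0.00146398, -0.00198431, -0.00349257,  0.0019875 ,  0.00040216,
       -0.00018495]), 'joint_torque': array([ 5.14241601e-04, -4.18880475e+01, -3.61095643e+01,  7.76945706e-02,
        4.61472140e-02, -6.99963948e-05]), 'tcp_pos': array([ 0.25518335, -0.59723817,  0.23051849]), 'tcp_rot': array([ 9.79687615e-01,  2.00527665e-01, -1.12691067e-04, -9.05385668e-04]), 'ft_force': array([-0.6423098 , -0.29654224, -0.01588295]), 'ft_torque': array([ 0.01777017, -0.03561125, -0.0227661 ]), 'opening': 1.0004777791337438}
```

View pics/top0.png

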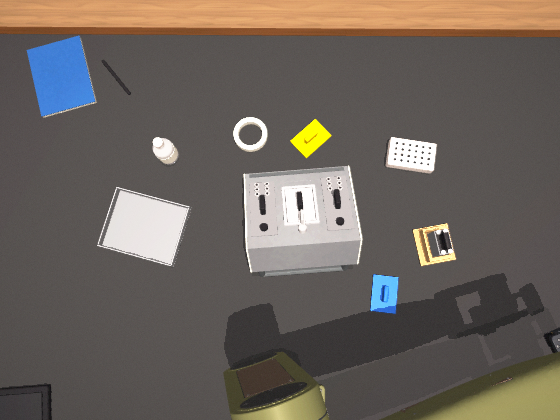

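View pics/side0.png

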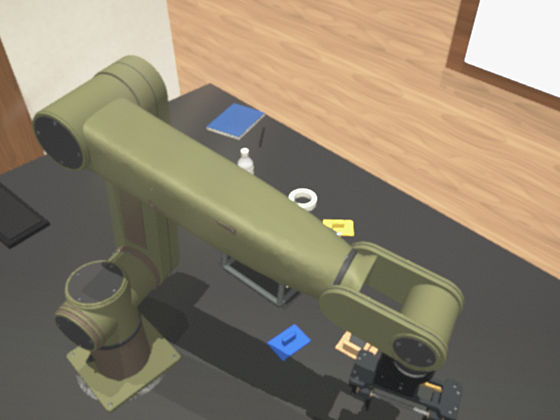

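Top view: the amplifier is at (302,215), with the aluminium plate and black fin in its frame at (300,205). The tray is at (145,226) and the stand with the module at (435,245). The lookalikes are yellow (311,138) and blue (385,293), so the target is the aluminium plate inside the frame. In the side view the arm hides the amplifier.

```bash
python3 - <<'E'
from h import *
crop('top0',235,155,375,280,5.5)
crop('top0',400,210,480,275,8)
crop('top0',90,180,200,275,6)
f=load('top0')
for n,u,v in [('tray',145,226),('stand',435,245),('bottle',158,143),('tape',250,134),('ebox',412,155),('amp',300,205)]:
    print(n,px2w(f,u,v).round(4))
E
```

```text
tray [4.894e-01 3.673e-01 4.000e-04]
stand [ 0.4434 -0.364   0.0758]
bottle [0.6771 0.3116 0.1294]
tape [ 0.7427  0.0986 -0.0023]
ebox [ 0.6785 -0.3241  0.037 ]
amp [ 0.5187 -0.0332  0.1899]
```

View pics/top0_c235_155.png

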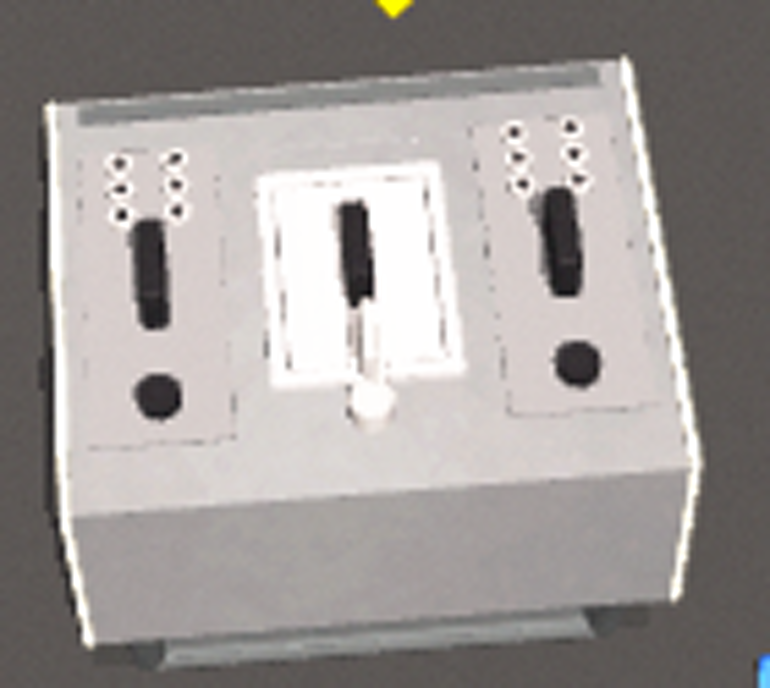

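View pics/top0_c400_210.png

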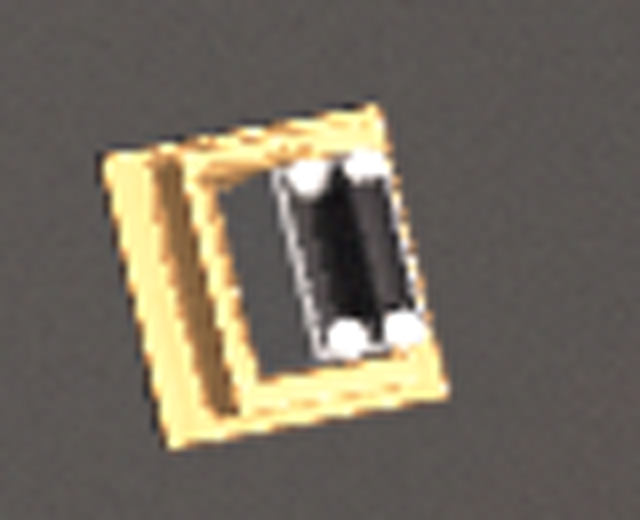

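View pics/top0_c90_180.png

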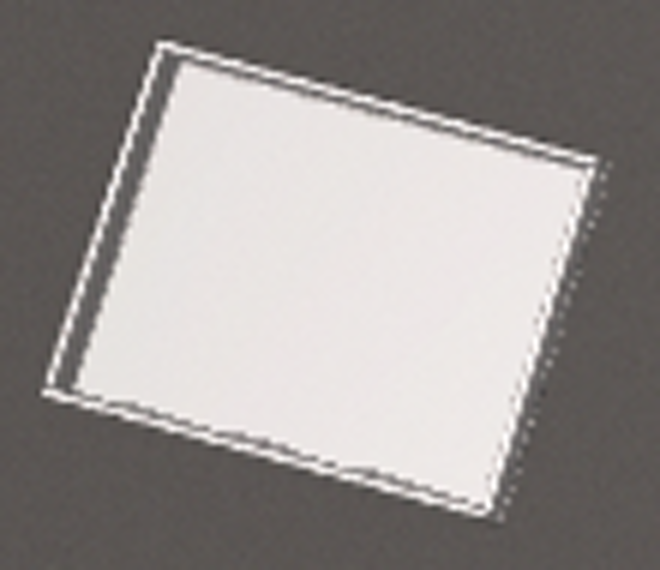

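Enlarged crop: the tab base (372,405) lies over the plate's upper end and the fin of the aluminium plate is at (355,255). This is the plate in the frame, not the blue or yellow one. Next I fit the poses from the top view.

```bash
cat > fit.py <<'E'
from h import *
from scipy.optimize import least_squares
def headR(yaw): # yaw=0: head x toward world -x
    t=np.radians(25); c,s=np.cos(t),np.sin(t)
    M=np.array([[-c,0,s],[0,-1,0],[s,0,c]])
    return R.from_euler('z',yaw).as_matrix()@M
def fit(obs,Rf,z0,x0,freez=False):
    # obs: list (frame, u,v, local xyz m)
    def res(p):
        z=p[3] if freez else z0
        M=Rf(p[2]); o=np.array([p[0],p[1],z])
        return np.concatenate([w2px(f,o+M@np.array(l))-[u,v] for f,u,v,l in obs])
    s=least_squares(res,list(x0)+([z0] if freez else []),loss='soft_l1',x_scale=[.01,.01,.01]+([.01] if freez else []))
    return s.x,res(s.x).reshape(-1,2)
flatR=lambda y:R.from_euler('z',y).as_matrix()
def cp(x,y,u0,v0,s): return u0+(x+.5)/s-.5, v0+(y+.5)/s-.5
E
python3 - <<'E'
from fit import *
np.set_printoptions(precision=4,suppress=True)
f=load('top0')
mm=.001
P=[((257,178),(-53.5,-39.5,5)),((437,163),(-53.5,39.5,5)),((466,370),(53.5,39.5,5)),((275,386),(53.5,-39.5,5)),
((50,103),(-105,-125,0)),((625,60),(-105,125,0)),((697,465),(105,125,0)),((72,515),(105,-125,0))]
obs=[(f,*cp(*a,235,155,5.5),np.array(l)*mm) for a,l in P]
for fz in(0,1):
    for sl in (slice(0,8),slice(0,4),slice(4,8)):
        p,r=fit(obs[sl],headR,.154,(.52,-.03,0),fz); print('head',p,np.abs(r).max())
T=[((160,43),(80,100,30)),((597,158),(80,-100,30)),((490,515),(-80,-100,30)),((45,393),(-80,100,30))]
obs=[(f,*cp(*a,90,180,6),np.array(l)*mm) for a,l in T]
for fz in(0,1): p,r=fit(obs,flatR,0,(.49,.37,0),fz); print('tray',p,np.abs(r).max())
M=[((275,170),(30,18,85)),((390,155),(30,-18,85)),((425,340),(-30,-18,85)),((315,362),(-30,18,85))]
obs=[(f,*cp(*a,400,210,8),np.array(l)*mm) for a,l in M]
for fz in(0,1): p,r=fit(obs,flatR,.006,(.44,-.36,0),fz); print('mod',p,np.abs(r).max())
# depth plane of amp face
C=cloud(f); 
m=np.zeros(C.shape[:2],bool); m[215:245,250:275]=1; m[215:245,325:350]=1; m[175:240,277:283]=1
pt=C[m]; pt=pt[pt[:,2]>.08]
c=np.median(pt,0); n=np.linalg.svd(pt-pt.mean(0))[2][2]; n*=np.sign(n[2])
k=np.abs((pt-pt.mean(0))@n)<.01; pt=pt[k]; n=np.linalg.svd(pt-pt.mean(0))[2][2]; n*=np.sign(n[2]); print('plane',n,np.degrees(np.arccos(n[2])),np.degrees(np.arctan2(n[1],n[0])), 'std',((pt-pt.mean(0))@n).std(), 'z at', pt.mean(0))
E
```

```text
head [ 0.5248 -0.0339  0.0952] 1.2751477331223668
head [ 0.5242 -0.0336  0.0989] 0.2556868757043276
head [ 0.5254 -0.0343  0.0938] 1.5313910652468223
head [ 0.5241 -0.0338  0.0954  0.1586] 1.067366852589771
head [ 0.5259 -0.0338  0.099   0.1439] 0.1351878577592629
head [ 0.5243 -0.034   0.0946  0.1613] 1.1224593906783014
tray [ 0.4872  0.3634 -0.2475] 0.7557380703013905
tray [ 0.4892  0.3681 -0.2468 -0.0167] 0.2341435085862713
mod [ 0.4505 -0.3803  0.163 ] 0.8258374576465712
mod [ 0.4566 -0.3986  0.1637 -0.0559] 0.3281460971501815
plane [0.5348 0.018  0.8448] 32.354005230732724 1.9269104394018508 std 0.002537774035513916 z at [ 0.476  -0.026   0.1783]
```

```bash
cat > plan.py <<'E'
from fit import *
from scipy.linalg import expm,logm
np.set_printoptions(precision=4,suppress=True)
def T(Rm,p): 
    M=np.eye(4); M[:3,:3]=Rm; M[:3,3]=p; return M
def cur():
    s=manip.sense(); return T(R.from_quat(s['tcp_rot']).as_matrix(),s['tcp_pos'])
def plan(tgt,c=None,n=None,vmax=.0415,wmax=7.1):
    c=cur() if c is None else c
    rel=np.linalg.inv(c)@tgt; L=np.real(logm(rel))
    w=np.degrees(np.linalg.norm([L[2,1],L[0,2],L[1,0]])); 
    if n is None: n=max(1,int(np.ceil(max(np.linalg.norm(L[:3,3])/vmax,w/wmax))))
    E=expm(L/n); rv=R.from_matrix(E[:3,:3]).as_rotvec(degrees=True)
    print('n',n,'row: %.2f %.2f %.2f  %.4f %.4f %.4f'%(*rv,*E[:3,3]), ' total shift',rel[:3,3], 'rot',R.from_matrix(rel[:3,:3]).as_rotvec(degrees=True))
    return n
D=np.diag([-1,1,-1.])
def toolHead(yaw): return headR(yaw)@D      # tool x=-head x, y=head y, z=-head z
def toolDown(yaw): return R.from_euler('z',yaw).as_matrix()@np.diag([1,-1,-1.])
def st():
    s=manip.sense(); print('t',s['time_s'],'tcp',s['tcp_pos'],'F',s['ft_force'],'op',s['opening'],'q',s['qpos'])
E
python3 - <<'E'
from plan import *
c=cur(); c2=c.copy(); c2[2,3]=.43; plan(c2)
t=T(toolHead(.097),[.42,.15,.43]); plan(t,c2)
t=T(toolDown(.097),[.42,.15,.43]); plan(t,c2)
E
```

```text
n 5 row: -0.00 -0.00 0.00  0.0000 -0.0001 -0.0399  total shift [ 0.     -0.0004 -0.1995] rot [-0. -0.  0.]
n 19 row: 0.20 -1.30 0.91  0.0183 -0.0359 -0.0034  total shift [ 0.4452 -0.6224  0.0012] rot [  3.7317 -24.7945  17.3201]
n 19 row: -0.01 0.00 0.93  0.0185 -0.0359 0.0000  total shift [ 0.4452 -0.6224  0.0012] rot [-0.1047  0.0079 17.5779]
```

{"fn": "apply_moves", "kwargs": {
  "moves": "0 0 0 0 0 -0.04 0.095; 0 0 0 0 0 -0.04 0.095; 0 0 0 0 0 -0.04 0.095; 0 0 0 0 0 -0.04 0.095; 0 0 0 0 0 -0.04 0.095; 0.2 -1.3 0.91 0.0183 -0.0359 -0.0034 0.095; 0.2 -1.3 0.91 0.0183 -0.0359 -0.0034 0.095; 0.2 -1.3 0.91 0.0183 -0.0359 -0.0034 0.095; 0.2 -1.3 0.91 0.0183 -0.0359 -0.0034 0.095; 0.2 -1.3 0.91 0.0183 -0.0359 -0.0034 0.095; 0.2 -1.3 0.91 0.0183 -0.0359 -0.0034 0.095; 0.2 -1.3 0.91 0.0183 -0.0359 -0.0034 0.095"
}}

```text
time_s: 1.1
tcp_pos: [0.2876, -0.3141, 0.4487]
tcp_rot: [0.987, 0.137, -0.086, -0.008]
ft_force: [0.4, -1.1, 0.2]
opening: 0.997
```

```bash
python3 - <<'E'
from plan import *
st(); plan(T(toolHead(.097),[.42,.15,.43]))
E
```

```text
t 1.1 tcp [ 0.2876 -0.3141  0.4487] F [ 0.4256 -1.0707  0.1734] op 0.9970091136676952 q [-0.8676 -0.3521  1.7365 -0.142   1.8602  0.3936]
n 12 row: 0.07 -1.26 0.86  0.0182 -0.0359 -0.0029  total shift [ 0.2548 -0.4102 -0.0079] rot [  0.8658 -15.1528  10.3077]
```

{"fn": "apply_moves", "kwargs": {
  "moves": "0.07 -1.26 0.86 0.0182 -0.0359 -0.0029 0.095; 0.07 -1.26 0.86 0.0182 -0.0359 -0.0029 0.095; 0.07 -1.26 0.86 0.0182 -0.0359 -0.0029 0.095; 0.07 -1.26 0.86 0.0182 -0.0359 -0.0029 0.095; 0.07 -1.26 0.86 0.0182 -0.0359 -0.0029 0.095; 0.07 -1.26 0.86 0.0182 -0.0359 -0.0029 0.095; 0.07 -1.26 0.86 0.0182 -0.0359 -0.0029 0.095; 0.07 -1.26 0.86 0.0182 -0.0359 -0.0029 0.095; 0.07 -1.26 0.86 0.0182 -0.0359 -0.0029 0.095; 0.07 -1.26 0.86 0.0182 -0.0359 -0.0029 0.095; 0.07 -1.26 0.86 0.0182 -0.0359 -0.0029 0.095; 0.07 -1.26 0.86 0.0182 -0.0359 -0.0029 0.095"
}}

```text
time_s: 2.1
tcp_pos: [0.4172, 0.1677, 0.4267]
tcp_rot: [0.975, 0.042, -0.219, 0.015]
ft_force: [0.3, -0.3, 0.5]
opening: 0.995
```

```bash
python3 - <<'E'
from plan import *
st(); grab('side','side1'); grab('top','top1'); st()
plan(T(toolHead(.097),[.42,.15,.43]))
E
```

```text
t 2.1 tcp [0.4172 0.1677 0.4267] F [ 0.3006 -0.3255  0.4768] op 0.9953690391181922 q [ 0.2308 -0.1179  1.6148  0.0592  2.0831  1.7335]
t 2.2 tcp [0.418  0.1691 0.4234] F [-0.0262 -0.513  -0.8195] op 1.000348381143486 q [ 0.2334 -0.1119  1.6159  0.0595  2.0818  1.7303]
n 1 row: 0.40 0.65 -0.42  -0.0026 0.0193 -0.0059  total shift [-0.0026  0.0193 -0.0059] rot [ 0.4046  0.6512 -0.4183]
```

View pics/side1.png

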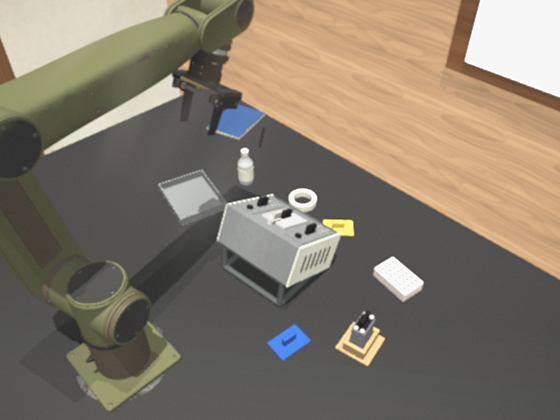

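The side view is now clear: amplifier at (280,240), stand with module at (362,335), tray at (192,195).

```bash
python3 - <<'E'
from h import *
crop('side1',210,185,350,290,5.7)
crop('side1',330,300,395,370,8)
crop('side1',150,163,235,228,9)
crop('top1',235,155,375,280,5.5)
E
```

```text
(no output)
```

View pics/side1_c210_185.png

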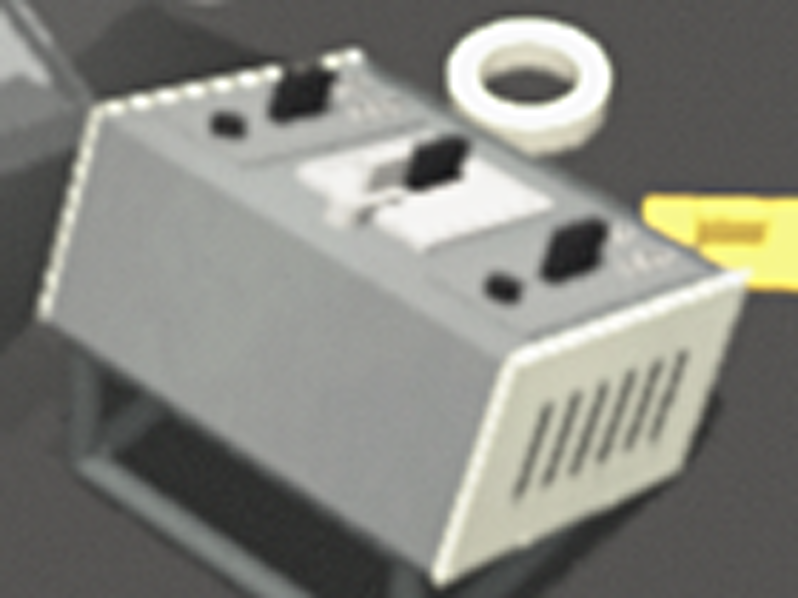

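View pics/side1_c330_300.png

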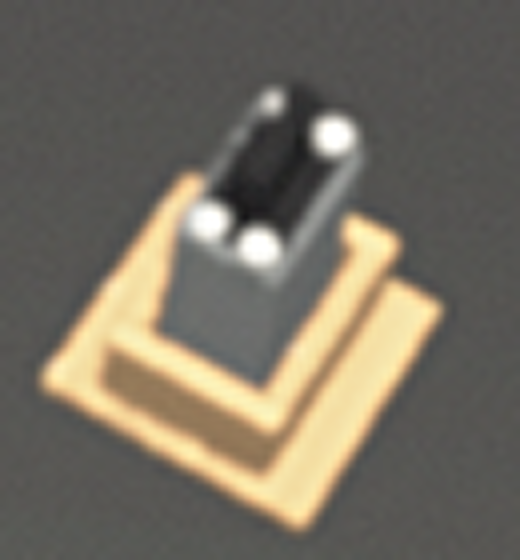

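View pics/side1_c150_163.png

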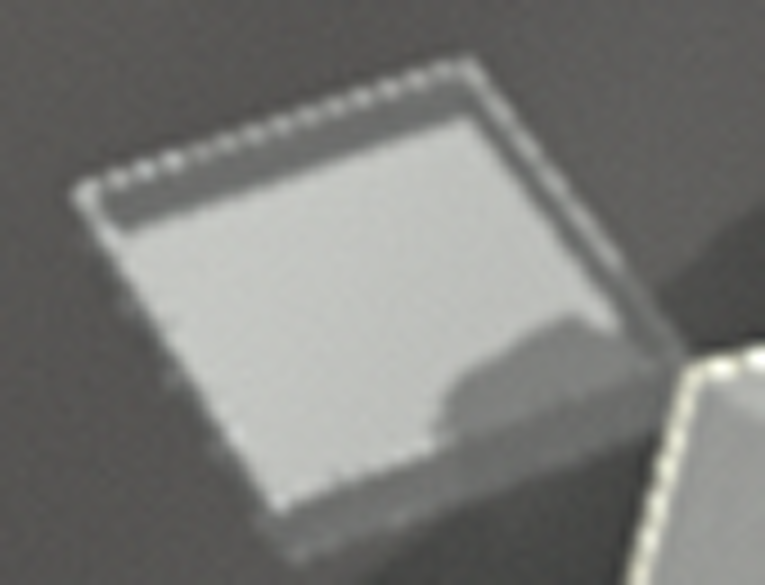

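View pics/top1_c235_155.png

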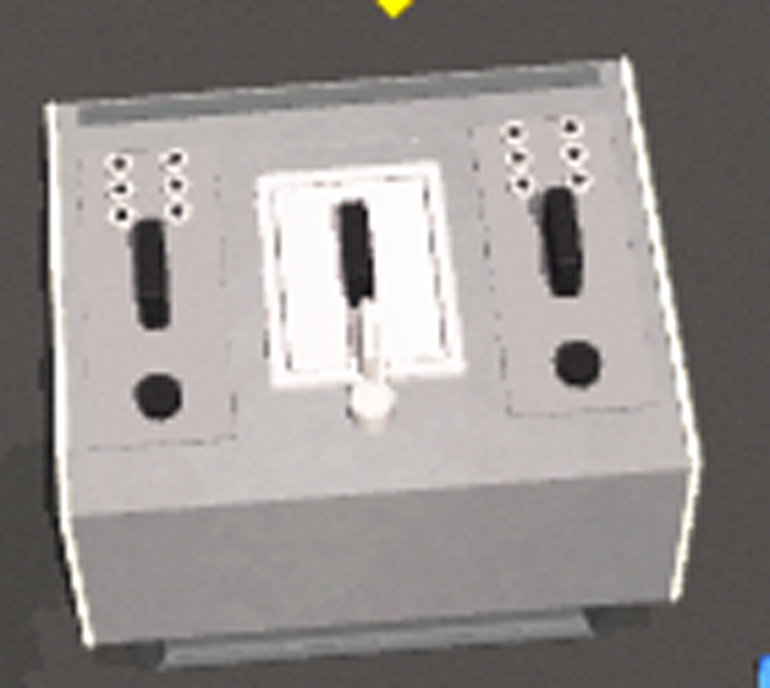

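```bash
cat > poses.py <<'E'
from plan import *
mm=.001
ft,fs=load('top1'),load('side1')
def mk(f,P,u0,v0,s): return [(f,*cp(*a,u0,v0,s),np.array(l)*mm) for a,l in P]
def show(n,p,r): print(n,p,'res',r.round(1).tolist())
Ht=mk(ft,[((257,178),(-53.5,-39.5,5)),((437,163),(-53.5,39.5,5)),((466,370),(53.5,39.5,5)),((275,386),(53.5,-39.5,5)),
((50,103),(-105,-125,0)),((625,60),(-105,125,0)),((697,465),(105,125,0)),((72,515),(105,-125,0)),((90,645),(105,-125,-112)),((677,600),(105,125,-112))],235,155,5.5)
Hs=mk(fs,[((295,172),(53.5,-39.5,5)),((432,130),(-53.5,-39.5,5)),((552,205),(-53.5,39.5,5)),((420,248),(53.5,39.5,5)),
((98,110),(105,-125,0)),((358,52),(-105,-125,0)),((745,275),(-105,125,0)),((512,350),(105,125,0)),((435,580),(105,125,-112)),((42,318),(105,-125,-112)),((685,470),(-105,125,-112))],210,185,5.7)
for fz in (0,1):
    show('head both',*fit(Ht+Hs,headR,.154,(.52,-.03,.1),fz))
    show('head side',*fit(Hs,headR,.154,(.52,-.03,.1),fz))
    show('frame both',*fit(Ht[:4]+Hs[:4],headR,.154,(.52,-.03,.1),fz))
Tt=mk(ft,[((160,43),(80,100,30)),((597,158),(80,-100,30)),((490,515),(-80,-100,30)),((45,393),(-80,100,30))],90,180,6)
Ts=mk(fs,[((78,193),(-80,100,30)),((465,60),(80,100,30)),((685,365),(80,-100,30)),((272,512),(-80,-100,30))],150,163,9)
for fz in(0,1): show('tray both',*fit(Tt+Ts,flatR,0,(.49,.37,-.25),fz)); show('tray s',*fit(Ts,flatR,0,(.49,.37,-.25),fz))
Mt=mk(ft,[((275,170),(30,18,85)),((390,155),(30,-18,85)),((425,340),(-30,-18,85)),((315,362),(-30,18,85))],400,210,8)
Ms=mk(fs,[((178,228),(-30,18,85)),((270,280),(-30,-18,85)),((358,155),(30,-18,85)),((275,90),(30,18,85))],330,300,8)
for fz in(0,1): show('mod both',*fit(Mt+Ms,flatR,.006,(.45,-.38,.16),fz)); show('mod s',*fit(Ms,flatR,.006,(.45,-.38,.16),fz)); show('mod t',*fit(Mt,flatR,.006,(.45,-.38,.16),fz))
E
python3 poses.py
```

```text
head both [ 0.5255 -0.0339  0.0941] res [[0.0, -0.7], [0.5, -0.6], [0.1, -0.4], [-0.1, -0.5], [1.3, 0.0], [-0.8, -0.4], [-0.6, 0.1], [-0.1, 0.1], [1.2, -0.3], [-0.8, -0.4], [0.6, -0.1], [-0.7, 1.4], [-0.2, 0.4], [0.9, -0.3], [-0.4, 1.6], [0.1, 1.8], [-0.6, 0.1], [-1.4, 2.7], [-0.4, -0.3], [0.1, 0.6], [-2.4, -0.4]]
head side [ 0.5275 -0.0332  0.0935] res [[0.9, -0.6], [-0.3, 0.9], [0.1, -0.0], [1.3, -0.8], [0.0, 1.1], [0.4, 1.4], [-0.4, -0.3], [-1.1, 2.2], [-0.1, -0.8], [0.5, 0.1], [-2.2, -0.9]]
frame both [ 0.5246 -0.0335  0.0916] res [[-0.1, -0.4], [0.4, -0.2], [-0.1, 0.1], [-0.3, -0.1], [0.2, -0.1], [-0.9, 1.4], [-0.5, 0.5], [0.5, -0.3]]
head both [ 0.5248 -0.0344  0.0933  0.157 ] res [[0.2, -0.7], [0.8, -0.6], [0.4, -0.2], [0.1, -0.3], [1.5, 0.0], [-0.5, -0.4], [-0.2, 0.3], [0.0, 0.2], [1.3, -0.1], [-0.5, -0.2], [0.5, -0.8], [-0.7, 0.8], [-0.2, -0.2], [0.9, -0.9], [-0.5, 0.9], [0.1, 1.2], [-0.6, -0.4], [-1.5, 2.1], [-0.5, -0.8], [-0.1, 0.1], [-2.4, -0.9]]
head side [ 0.5178 -0.0432  0.0932  0.1682] res [[0.7, -1.0], [-0.2, 0.5], [0.5, -0.3], [1.4, -1.0], [-0.7, 0.6], [0.4, 0.8], [
[... 679 characters left out ...]
 [0.2, -0.4], [-0.2, -0.2]]
mod both [ 0.4516 -0.3808  0.1673] res [[-0.2, -0.8], [0.2, -1.2], [1.0, 0.3], [-0.1, -0.2], [-1.9, -0.2], [-0.2, 0.9], [0.9, -0.4], [-1.7, 0.7]]
mod s [ 0.4537 -0.3817  0.1512] res [[-1.1, -0.6], [0.4, 0.6], [1.9, -0.4], [-0.6, 0.4]]
mod t [ 0.4505 -0.3803  0.163 ] res [[-0.3, -0.4], [0.1, -0.7], [0.8, 0.8], [-0.4, 0.3]]
mod both [ 0.4515 -0.3807  0.1679  0.0065] res [[-0.1, -0.8], [0.2, -1.2], [1.1, 0.3], [-0.1, -0.1], [-1.9, -0.2], [-0.3, 0.8], [0.9, -0.5], [-1.7, 0.6]]
mod s [ 0.5003 -0.3542  0.158  -0.068 ] res [[-0.4, -0.7], [0.3, -0.1], [0.8, -0.1], [-0.8, 1.3]]
mod t [ 0.4566 -0.3986  0.1637 -0.0559] res [[0.1, 0.1], [-0.2, -0.1], [0.3, 0.3], [-0.2, -0.3]]
```

```bash
cat > world.py <<'E'
from plan import *
HO=np.array([.5246,-.0337,.1545]); HY=.093
HR=headR(HY)
def hp(x,y,z): return HO+HR@(np.array([x,y,z])*.001)
def TH(x,y,z): return T(toolHead(HY),hp(x,y,z))
def headof(p): return HR.T@(np.asarray(p)-HO)*1000
TRAY=np.array([.4877,.3635,0]);TY=-.251
MOD=np.array([.4515,-.3807,.006]);MY=.165
E
python3 - <<'E'
from world import *
f=load('top1');f2=load('side1')
for t in(-.1,0,.1):
    p=hp(68-38*np.cos(t),-38*np.sin(t),11.5)
    print(t,(w2px(f,p)-[235,155])*5.5,(w2px(f2,p)-[210,185])*5.7)
print((w2px(f,hp(68,0,15))-[235,155])*5.5, (w2px(f2,hp(68,0,15))-[210,185])*5.7)
plan(TH(44,0,110)); plan(TH(44,0,33),TH(44,0,110))
E
```

```text
-0.1 [371.858  318.6834] [395.9589 188.9422]
0 [362.6416 319.0283] [390.1213 185.3419]
0.1 [353.5064 320.1381] [383.8294 181.8804]
[370.7883 392.4354] [344.0659 191.9683]
n 7 row: 0.07 0.09 -0.03  0.0214 0.0302 0.0138  total shift [0.1506 0.2105 0.0969] rot [ 0.5026  0.6501 -0.2112]
n 2 row: 0.00 0.00 0.00  -0.0000 -0.0000 0.0385  total shift [-0.     0.     0.077] rot [-0.  0.  0.]
```

{"fn": "apply_moves", "kwargs": {
  "moves": "0.07 0.09 -0.03 0.0214 0.0302 0.0138 0.06; 0.07 0.09 -0.03 0.0214 0.0302 0.0138 0.06; 0.07 0.09 -0.03 0.0214 0.0302 0.0138 0.06; 0.07 0.09 -0.03 0.0214 0.0302 0.0138 0.06; 0.07 0.09 -0.03 0.0214 0.0302 0.0138 0.06; 0.07 0.09 -0.03 0.0214 0.0302 0.0138 0.06; 0.07 0.09 -0.03 0.0214 0.0302 0.0138 0.06; 0 0 0 0 0 0 0.06"
}}

```text
time_s: 2.87
tcp_pos: [0.5359, -0.0398, 0.266]
tcp_rot: [0.975, 0.052, -0.216, 0.01]
ft_force: [-1.1, -0.3, -1.7]
opening: 0.637
```

```bash
python3 - <<'E'
from world import *
st(); print(headof(cur()[:3,3])); plan(TH(44,0,60)); plan(TH(44,0,33))
E
```

```text
t 2.8667 tcp [ 0.5359 -0.0398  0.266 ] F [-1.148  -0.3059 -1.6571] op 0.6370006163814043 q [-0.1253  0.1228  1.6367 -0.0975  1.8061  1.3373]
[ 37.4016   7.095  105.5466]
n 2 row: 0.10 -0.04 0.34  -0.0033 -0.0036 0.0228  total shift [-0.0066 -0.0073  0.0455] rot [ 0.2015 -0.0781  0.6899]
n 2 row: 0.10 -0.04 0.34  -0.0033 -0.0037 0.0363  total shift [-0.0066 -0.0074  0.0725] rot [ 0.2015 -0.0781  0.6899]
```

{"fn": "apply_moves", "kwargs": {
  "moves": "0.1 0 0.35 -0.0033 -0.0036 0.02 0.05; 0.1 0 0.35 -0.0033 -0.0036 0.02 0.05; 0 0 0 0 0 0 0.05"
}}

```text
time_s: 3.12
tcp_pos: [0.5112, -0.0385, 0.2296]
tcp_rot: [0.975, 0.042, -0.217, 0.009]
ft_force: [-0.6, 0.4, 0.2]
opening: 0.532
```

```bash
python3 - <<'E'
from world import *
st(); print(headof(cur()[:3,3])); plan(TH(44,0,33)); grab('top','top2');grab('side','side2')
crop('top2',235,155,375,280,5.5); crop('side2',210,165,350,270,5.7)
E
```

```text
t 3.1167 tcp [ 0.5112 -0.0385  0.2296] F [-0.6203  0.4416  0.1815] op 0.5320124430901164 q [-0.1309  0.0955  1.7288 -0.0924  1.7462  1.3575]
[44.2325  3.5204 62.2504]
n 1 row: -0.20 0.13 -0.35  0.0003 -0.0034 0.0293  total shift [ 0.0003 -0.0034  0.0293] rot [-0.2004  0.1298 -0.3513]
```

View pics/side2_c210_165.png

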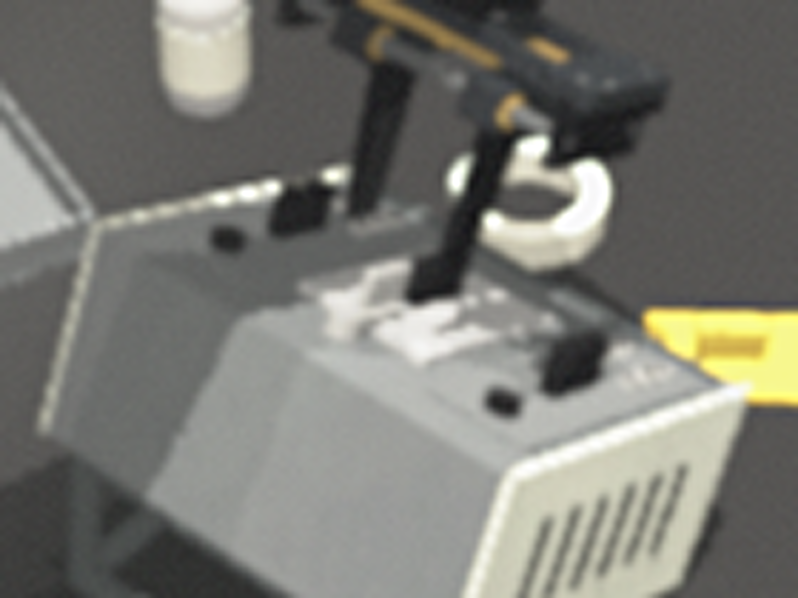

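The fingers straddle the wing, at about (400,130) and (480,200) in the crop. I lower them and close.

{"fn": "apply_moves", "kwargs": {
  "moves": "-0.2 0.1 -0.3 0 -0.002 0.015 0.05; 0 0 0 0 -0.001 0.013 0.05; 0 0 0 0 0 0 0.05"
}}

```text
time_s: 3.47
tcp_pos: [0.5044, -0.0368, 0.2115]
tcp_rot: [0.977, 0.046, -0.209, 0.012]
ft_force: [0.1, 0.7, -0.2]
opening: 0.528
```

```bash
python3 - <<'E'
from world import *
st(); print(headof(cur()[:3,3])); plan(TH(44,0,33))
E
```

```text
t 3.4667 tcp [ 0.5044 -0.0368  0.2115] F [ 0.1468  0.7203 -0.2265] op 0.5276374520297372 q [-0.1278  0.0836  1.7695 -0.0946  1.7004  1.3568]
[42.5862  1.1801 43.0738]
n 1 row: 0.23 -0.80 -0.02  -0.0016 -0.0012 0.0100  total shift [-0.0016 -0.0012  0.01  ] rot [ 0.2305 -0.7961 -0.0163]
```

{"fn": "apply_moves", "kwargs": {
  "moves": "0.2 -0.8 0 -0.001 -0.001 0.011 0.05; 0 0 0 0 0 0 0.05; 0 0 0 0 0 0 0.0; 0 0 0 0 0 0 0.0; 0 0 0 0 0 0 0.0; 0 0 0 0 0 0 0.0",
  "newtons": 15
}}

```text
time_s: 3.97
tcp_pos: [0.501, -0.0361, 0.2048]
tcp_rot: [0.976, 0.046, -0.214, 0.011]
ft_force: [0.8, 0.0, 0.4]
opening: 0.302
```

```bash
python3 - <<'E'
from world import *
st(); print(headof(cur()[:3,3])); plan(TH(44,0,33))
E
```

```text
t 3.9667 tcp [ 0.501  -0.0361  0.2048] F [0.8422 0.0475 0.3897] op 0.3016218631749569 q [-0.1275  0.0878  1.7786 -0.0943  1.697   1.3579]
[42.7424  0.2378 35.586 ]
n 1 row: 0.11 -0.25 0.01  -0.0013 -0.0002 0.0026  total shift [-0.0013 -0.0002  0.0026] rot [ 0.1098 -0.2532  0.0066]
```

{"fn": "apply_moves", "kwargs": {
  "moves": "0 0 0 -0.001 0 0.002 0; 0 0 0 0 0 0 0; 0 0 0 0 0 0 0; 0 0 0 0 0 0 0; 0 0 0 0 0 0 0; 0 0 0 0 0 0 0"
}}

```text
time_s: 4.47
tcp_pos: [0.4998, -0.0365, 0.204]
tcp_rot: [0.976, 0.045, -0.213, 0.011]
ft_force: [0.7, 0.1, 0.2]
opening: 0.064
```

```bash
python3 - <<'E'
from world import *
st(); print(headof(cur()[:3,3]));
p=np.array([headof(cur()[:3,3])[0]-68,0]); print(p)
a=np.radians(-7); Rm=np.array([[np.cos(a),-np.sin(a)],[np.sin(a),np.cos(a)]]); q=np.array([-.0253,0]);print(q-Rm@q)
E
```

```text
t 4.4667 tcp [ 0.4998 -0.0365  0.204 ] F [0.717  0.1153 0.1905] op 0.06376588582385477 q [-0.1285  0.0847  1.7829 -0.0946  1.6938  1.3577]
[43.5528  0.5195 34.3177]
[-24.4472   0.    ]
[-0.0002 -0.0031]
```

Jaws stopped at 6 mm, so they hold the wing. I turn it.

{"fn": "apply_moves", "kwargs": {
  "moves": "0 0 -6.5 -0.0002 -0.0028 0 0; 0 0 -6.5 -0.0002 -0.0028 0 0; 0 0 -6.5 -0.0002 -0.0028 0 0; 0 0 -6.5 -0.0002 -0.0028 0 0; 0 0 -6.5 -0.0002 -0.0028 0 0; 0 0 -6.5 -0.0002 -0.0028 0 0"
}}

```text
time_s: 4.97
tcp_pos: [0.4932, -0.0216, 0.2064]
tcp_rot: [0.899, 0.382, -0.203, -0.064]
ft_force: [1.1, -2.1, -0.4]
opening: 0.062
```

```bash
cat > tab.py <<'E'
from world import *
st(); c=cur(); h=headof(c[:3,3]); print(h)
Rh=HR.T@c[:3,:3]; print('tool x in head',Rh[:,0],'ang',np.degrees(np.arctan2(-Rh[1,0],-Rh[0,0])),'tilt',Rh[:,2]); d=h[:2]-[68,0]; print('r',np.hypot(*d),'ang pos',np.degrees(np.arctan2(-d[1],-d[0])))
def tabT(deg,r=24.4,z=34.3):
    t=np.radians(deg); return T(HR@R.from_euler('z',t).as_matrix()@D,hp(68-r*np.cos(t),-r*np.sin(t),z))
plan(tabT(83))
E
python3 tab.py
```

```text
t 4.9667 tcp [ 0.4932 -0.0216  0.2064] F [ 1.1359 -2.0593 -0.4413] op 0.06205833140551425 q [-0.1055  0.0673  1.7972 -0.0848  1.6986  0.6701]
[ 49.2371 -14.9995  34.2685]
tool x in head [-0.759  -0.6511  0.0038] ang 40.62162632766161 tilt [-0.0067  0.0019 -1.    ]
r 24.021426573733365 ang pos 38.63961338774563
n 6 row: 0.07 -0.01 -7.06  -0.0001 -0.0031 -0.0000  total shift [-0.006  -0.0173 -0.0002] rot [  0.3953  -0.0886 -42.3788]
```

{"fn": "apply_moves", "kwargs": {
  "moves": "0 0 -7 -0.0002 -0.0031 0 0; 0 0 -7 -0.0002 -0.0031 0 0; 0 0 -7 -0.0002 -0.0031 0 0; 0 0 -7 -0.0002 -0.0031 0 0; 0 0 -7 -0.0002 -0.0031 0 0; 0 0 -7 -0.0002 -0.0031 0 0; 0 0 0 0 0 0 0"
}}

```text
time_s: 5.55
tcp_pos: [0.4783, -0.0147, 0.213]
tcp_rot: [0.696, 0.686, -0.165, -0.132]
ft_force: [-0.4, 0.1, -0.5]
opening: 0.062
```

```bash
python3 tab.py
```

```text
t 5.55 tcp [ 0.4783 -0.0147  0.213 ] F [-0.4063  0.1361 -0.467 ] op 0.06204785353196747 q [-0.096   0.0267  1.827  -0.082   1.706  -0.0745]
[ 64.9031 -23.2662  34.2518]
tool x in head [-0.1089 -0.9941 -0.0024] ang 83.74927471784613 tilt [-0.0104  0.0036 -0.9999]
r 23.471361912167875 ang pos 82.41817645143358
n 1 row: 0.62 0.13 0.75  0.0009 -0.0002 -0.0001  total shift [ 0.0009 -0.0002 -0.0001] rot [0.616 0.135 0.75 ]
```

{"fn": "apply_moves", "kwargs": {
  "moves": "0 0 0 0 0 0 0.035; 0 0 0 0 0 0 0.035; 0 0 0 0 0 0 0.035; 0 0 0 0 0 -0.01 0.035; 0 0 0 0 0 -0.02 0.04; 0 0 0 0 0 -0.02 0.04"
}}

```text
time_s: 6.05
tcp_pos: [0.4967, -0.0121, 0.2564]
tcp_rot: [0.699, 0.681, -0.169, -0.135]
ft_force: [1.4, -0.2, -0.1]
opening: 0.402
```

```bash
python3 tab.py; python3 -c "
from world import *
plan(TH(0,0,75))"
```

```text
t 6.05 tcp [ 0.4967 -0.0121  0.2564] F [ 1.4418 -0.2259 -0.1293] op 0.40218639703281434 q [-0.0892  0.0426  1.7384 -0.0799  1.7895 -0.0635]
[ 66.468  -24.0825  81.4491]
tool x in head [-0.119  -0.9929 -0.0013] ang 83.16326382196343 tilt [-0.0002  0.0013 -1.    ]
r 24.131190858247358 ang pos 86.36012381351503
n 2 row: 0.01 0.04 0.08  0.0002 0.0007 0.0236  total shift [0.0004 0.0014 0.0471] rot [0.0205 0.0754 0.1633]
n 12 row: 0.01 0.00 6.93  0.0027 0.0058 0.0005  total shift [-0.016   0.0689  0.0065] rot [ 0.0714  0.0469 83.1633]
```

{"fn": "apply_moves", "kwargs": {
  "moves": "0 0 6.9 0.0027 0.0058 0 0.045; 0 0 6.9 0.0027 0.0058 0 0.045; 0 0 6.9 0.0027 0.0058 0 0.045; 0 0 6.9 0.0027 0.0058 0 0.045; 0 0 6.9 0.0027 0.0058 0 0.045; 0 0 6.9 0.0027 0.0058 0 0.045; 0 0 6.9 0.0027 0.0058 0 0.045; 0 0 6.9 0.0027 0.0058 0 0.045; 0 0 6.9 0.0027 0.0058 0 0.045; 0 0 6.9 0.0027 0.0058 0 0.045; 0 0 6.9 0.0027 0.0058 0 0.045; 0 0 0 0 0 0 0.045"
}}

```text
time_s: 7.05
tcp_pos: [0.567, -0.0264, 0.2444]
tcp_rot: [0.975, 0.081, -0.208, 0.004]
ft_force: [0.4, 0.1, -0.1]
opening: 0.466
```

```bash
python3 tab.py; python3 -c "
from world import *
plan(TH(0,0,75))
plan(TH(0,0,27))
grab('side','side3');crop('side3',210,165,350,270,5.7)"
```

```text
t 7.05 tcp [ 0.567  -0.0264  0.2444] F [ 0.3919  0.0852 -0.1161] op 0.46643815659395554 q [-0.1011  0.1921  1.5925 -0.084   1.7679  1.3055]
[-0.8949 -3.3013 99.6082]
tool x in head [-0.9973 -0.0711  0.0167] ang 4.07530401240312 tilt [-0.017   0.0038 -0.9998]
r 68.97396536188668 ang pos 2.7434069316881575
n 12 row: 0.07 -0.05 -6.58  -0.0034 -0.0053 0.0054  total shift [-0.0653 -0.0259  0.0641] rot [  0.9     -0.6006 -78.925 ]
n 1 row: 0.25 -0.97 4.07  -0.0015 0.0031 0.0246  total shift [-0.0015  0.0031  0.0246] rot [ 0.2548 -0.9656  4.0728]
n 2 row: 0.13 -0.48 2.04  -0.0010 0.0015 0.0363  total shift [-0.0023  0.0029  0.0726] rot [ 0.2548 -0.9656  4.0728]
```

View pics/side3_c210_165.png

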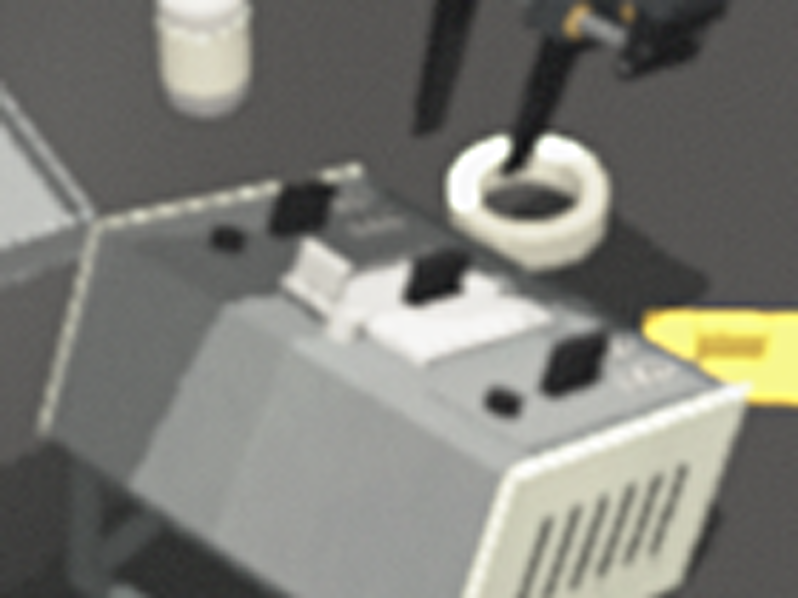

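The tab lies turned aside at (320,270) in the crop and the plate is free. I go down on the handle fin.

{"fn": "apply_moves", "kwargs": {
  "moves": "0.1 -0.3 2 -0.001 0.0015 0.02 0.045; 0.1 -0.3 1 -0.001 0.0015 0.02 0.045; 0 -0.3 0.5 0 0 0.015 0.045; 0 0 0 0 0 0 0.045"
}}

```text
time_s: 7.43
tcp_pos: [0.544, -0.0308, 0.1968]
tcp_rot: [0.975, 0.056, -0.213, 0.008]
ft_force: [-0.4, -0.0, -0.2]
opening: 0.472
```

```bash
python3 -c "
from world import *
st();print(headof(cur()[:3,3]))
plan(TH(0,0,27))"
```

```text
t 7.4333 tcp [ 0.544  -0.0308  0.1968] F [-0.4416 -0.0047 -0.2109] op 0.4715134805170083 q [-0.1116  0.1845  1.6852 -0.0865  1.6939  1.3516]
[ 0.1637 -1.0973 46.6039]
n 1 row: 0.06 -0.33 1.27  0.0000 0.0011 0.0196  total shift [0.     0.0011 0.0196] rot [ 0.0581 -0.3285  1.2653]
```

{"fn": "apply_moves", "kwargs": {
  "moves": "0.1 -0.3 1.2 0 0.001 0.015 0.045; 0 0 0 0 0 0.005 0.045; 0 0 0 0 0 0 0.045; 0 0 0 0 0 0 0.0; 0 0 0 0 0 0 0.0; 0 0 0 0 0 0 0.0; 0 0 0 0 0 0 0.0; 0 0 0 0 0 0 0.0",
  "newtons": 20
}}

```text
time_s: 8.1
tcp_pos: [0.5384, -0.0315, 0.1833]
tcp_rot: [0.976, 0.05, -0.213, 0.009]
ft_force: [0.1, 0.4, 0.0]
opening: 0.181
```

```bash
python3 -c "
from world import *
st();print(headof(cur()[:3,3]))
plan(TH(0,0,27))"
```

```text
t 8.1 tcp [ 0.5384 -0.0315  0.1833] F [0.137  0.3614 0.041 ] op 0.18104806198578932 q [-0.114   0.1833  1.7099 -0.0864  1.6689  1.3646]
[-0.4959 -0.9241 32.0381]
n 1 row: 0.02 -0.41 0.51  -0.0005 0.0009 0.0050  total shift [-0.0005  0.0009  0.005 ] rot [ 0.025  -0.4144  0.5148]
```

{"fn": "apply_moves", "kwargs": {
  "moves": "0 -0.4 0.5 0 0.001 0.005 0.022; 0 0 0 0 0 0.001 0.02; 0 0 0 0 0 0 0.0; 0 0 0 0 0 0 0; 0 0 0 0 0 0 0; 0 0 0 0 0 0 0",
  "newtons": 25
}}

```text
time_s: 8.6
tcp_pos: [0.5365, -0.0329, 0.1782]
tcp_rot: [0.975, 0.045, -0.216, 0.01]
ft_force: [-0.8, 0.4, -0.4]
opening: 0.122
```

```bash
python3 -c "
from world import *
st();print(headof(cur()[:3,3]))
plan(TH(0,0,28))"
```

```text
t 8.6 tcp [ 0.5365 -0.0329  0.1782] F [-0.79    0.4147 -0.4381] op 0.12192187476048268 q [-0.1159  0.1876  1.7152 -0.0886  1.6651  1.373 ]
[-0.803   0.3258 26.524 ]
n 1 row: 0.04 -0.07 -0.03  -0.0008 -0.0003 -0.0015  total shift [-0.0008 -0.0003 -0.0015] rot [ 0.0391 -0.0658 -0.0287]
```

Grip is at 11.6 mm on the 12 mm fin. I lift straight out along the face normal.

{"fn": "apply_moves", "kwargs": {
  "moves": "0 0 0 0 0 -0.006 0; 0 0 0 0 0 -0.01 0; 0 0 0 0 0 -0.015 0; 0 0 0 0 0 -0.02 0; 0 0 0 0 0 -0.025 0; 0 0 0 0 0 -0.03 0; 0 0 0 0 0 -0.03 0"
}}

```text
time_s: 9.18
tcp_pos: [0.5921, -0.0268, 0.2999]
tcp_rot: [0.974, 0.045, -0.223, 0.009]
ft_force: [0.7, -0.3, -0.9]
opening: 0.126
```

```bash
python3 -c "
from world import *
st();print(headof(cur()[:3,3]))
grab('side','side4');crop('side4',210,145,350,250,5.7)
g=T(toolDown(TY),[TRAY[0],TRAY[1],.20]);plan(g);plan(g,vmax=.035)"
```

```text
t 9.1833 tcp [ 0.5921 -0.0268  0.2999] F [ 0.7004 -0.2798 -0.8542] op 0.12596532374384525 q [-0.0984  0.2366  1.4541 -0.0846  1.8939  1.3704]
[ -0.0089  -0.6539 160.4207]
n 11 row: 0.39 2.27 1.76  -0.0096 -0.0352 0.0120  total shift [-0.019  -0.3985  0.1269] rot [ 4.2824 24.9673 19.3886]
n 13 row: 0.33 1.92 1.49  -0.0082 -0.0298 0.0101  total shift [-0.019  -0.3985  0.1269] rot [ 4.2824 24.9673 19.3886]
```

View pics/side4_c210_145.png

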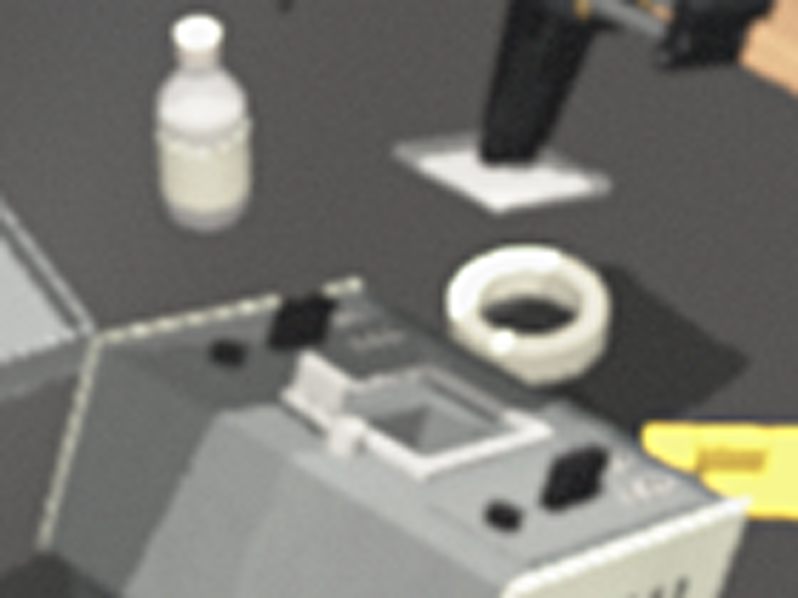

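{"fn": "apply_moves", "kwargs": {
  "moves": "0.33 1.92 1.49 -0.0082 -0.0298 0.0101 0; 0.33 1.92 1.49 -0.0082 -0.0298 0.0101 0; 0.33 1.92 1.49 -0.0082 -0.0298 0.0101 0; 0.33 1.92 1.49 -0.0082 -0.0298 0.0101 0; 0.33 1.92 1.49 -0.0082 -0.0298 0.0101 0; 0.33 1.92 1.49 -0.0082 -0.0298 0.0101 0; 0.33 1.92 1.49 -0.0082 -0.0298 0.0101 0; 0.33 1.92 1.49 -0.0082 -0.0298 0.0101 0; 0.33 1.92 1.49 -0.0082 -0.0298 0.0101 0; 0.33 1.92 1.49 -0.0082 -0.0298 0.0101 0; 0.33 1.92 1.49 -0.0082 -0.0298 0.0101 0; 0 0 0 0 0 0 0"
}}

```text
time_s: 10.23
tcp_pos: [0.5006, 0.3155, 0.2274]
tcp_rot: [0.994, -0.11, -0.015, -0.002]
ft_force: [-1.6, -0.9, -1.9]
opening: 0.122
```

```bash
python3 -c "
from world import *
st()
g=T(toolDown(TY),[TRAY[0],TRAY[1],.10]);plan(g,vmax=.03)"
```

```text
t 10.2333 tcp [0.5006 0.3155 0.2274] F [-1.5598 -0.9053 -1.9254] op 0.1217551432756124 q [0.4628 0.0122 1.7752 0.0191 1.3774 2.2493]
n 5 row: 0.01 0.34 0.36  -0.0043 -0.0088 0.0256  total shift [-0.0193 -0.0441  0.128 ] rot [0.0298 1.7066 1.8012]
```

{"fn": "apply_moves", "kwargs": {
  "moves": "0 0.34 0.36 -0.0043 -0.009 0.025 0; 0 0.34 0.36 -0.0043 -0.009 0.025 0; 0 0.34 0.36 -0.0043 -0.009 0.025 0; 0 0.34 0.36 -0.0043 -0.009 0.025 0; 0 0 0 0 0 0.01 0; 0 0 0 0 0 0 0"
}}

```text
time_s: 10.73
tcp_pos: [0.4916, 0.3587, 0.12]
tcp_rot: [0.993, -0.119, 0.0, -0.001]
ft_force: [-0.2, -0.9, -1.2]
opening: 0.125
```

```bash
python3 -c "
from world import *
st()
g=T(toolDown(TY),[TRAY[0],TRAY[1],.034]);plan(g,vmax=.03)
grab('side','side5');crop('side5',140,130,260,230,6)"
```

```text
t 10.7333 tcp [0.4916 0.3587 0.12  ] F [-0.2146 -0.8739 -1.2137] op 0.12510810659807503 q [0.5418 0.1264 1.8426 0.001  1.1709 2.3512]
n 3 row: -0.03 -0.01 0.23  -0.0016 -0.0012 0.0287  total shift [-0.0049 -0.0036  0.086 ] rot [-0.1026 -0.031   0.6927]
```

View pics/side5_c140_130.png

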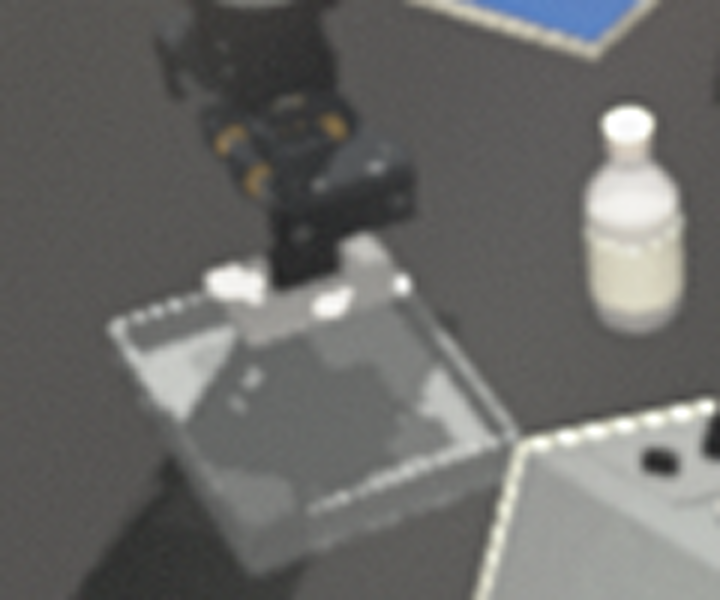

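The plate hangs level over the tray. I lower it.

{"fn": "apply_moves", "kwargs": {
  "moves": "0 0 0.3 -0.0016 -0.0012 0.025 0; 0 0 0.2 -0.0016 -0.0012 0.025 0; 0 0 0 0 0 0.015 0; 0 0 0 0 0 0.005 0; 0 0 0 0 0 0 0"
}}

```text
time_s: 11.2
tcp_pos: [0.4984, 0.3626, 0.0606]
tcp_rot: [0.992, -0.125, 0.007, -0.006]
ft_force: [0.5, 0.6, -0.7]
opening: 0.126
```

```bash
python3 -c "
from world import *
st()
g=T(toolDown(TY),[TRAY[0],TRAY[1],.031]);plan(g,vmax=.03)"
```

```text
t 11.2 tcp [0.4984 0.3626 0.0606] F [ 0.4774  0.5759 -0.6625] op 0.1259139097741647 q [0.5419 0.2022 1.8676 0.0001 1.0533 2.3637]
n 2 row: -0.38 -0.37 -0.00  -0.0054 0.0010 0.0148  total shift [-0.0109  0.0022  0.0295] rot [-0.7603 -0.7418 -0.0055]
```

{"fn": "apply_moves", "kwargs": {
  "moves": "-0.4 -0.4 0 -0.005 0.001 0.012 0; -0.3 -0.3 0 -0.004 0.001 0.008 0; 0 0 0 0 0 0 0"
}}

```text
time_s: 11.45
tcp_pos: [0.4925, 0.3637, 0.0445]
tcp_rot: [0.992, -0.126, 0.003, -0.002]
ft_force: [-0.3, 0.5, -1.6]
opening: 0.121
```

```bash
python3 -c "
from world import *
st()
g=T(toolDown(TY),[TRAY[0],TRAY[1],.031]);plan(g,vmax=.03)"
```

```text
t 11.45 tcp [0.4925 0.3637 0.0445] F [-0.3396  0.5203 -1.599 ] op 0.12093009457961496 q [0.5484 0.2211 1.8766 0.0001 1.0363 2.372 ]
n 1 row: -0.32 -0.30 -0.10  -0.0047 0.0015 0.0134  total shift [-0.0047  0.0015  0.0134] rot [-0.3153 -0.2973 -0.1023]
```

{"fn": "apply_moves", "kwargs": {
  "moves": "-0.3 -0.3 0 -0.003 0.001 0.006 0; -0.1 -0.1 0 0 0 0.004 0; 0 0 0 0 0 0.002 0; 0 0 0 0 0 0 0"
}}

```text
time_s: 11.78
tcp_pos: [0.4898, 0.3643, 0.0331]
tcp_rot: [0.992, -0.126, -0.0, 0.0]
ft_force: [0.2, -0.3, -1.7]
opening: 0.124
```

```bash
python3 -c "
from world import *
st()
g=T(toolDown(TY),[TRAY[0],TRAY[1],.031]);plan(g,vmax=.03)"
```

```text
t 11.7833 tcp [0.4898 0.3643 0.0331] F [ 0.1702 -0.3405 -1.6506] op 0.1242666990504299 q [0.5514 0.2373 1.8796 0.0003 1.0253 2.3743]
n 1 row: 0.01 0.03 -0.07  -0.0019 0.0013 0.0021  total shift [-0.0019  0.0013  0.0021] rot [ 0.0137  0.0325 -0.0683]
```

{"fn": "apply_moves", "kwargs": {
  "moves": "0 0 0 0 0 0.002 0; 0 0 0 0 0 0.001 0"
}}

```text
time_s: 11.95
tcp_pos: [0.4902, 0.3646, 0.0308]
tcp_rot: [0.992, -0.126, -0.0, -0.0]
ft_force: [-4.0, -1.5, 5.6]
opening: 0.125
```

{"fn": "apply_moves", "kwargs": {
  "moves": "0 0 0 0 0 0.001 0; 0 0 0 0 0 0.001 0"
}}

```text
time_s: 12.12
tcp_pos: [0.4902, 0.3646, 0.0307]
tcp_rot: [0.992, -0.126, -0.001, 0.001]
ft_force: [-3.5, -2.4, 4.3]
opening: 0.122
```

Floor contact came at TCP z = 30.8 mm, as predicted. I release.

{"fn": "apply_moves", "kwargs": {
  "moves": "0 0 0 0 0 0 0.02; 0 0 0 0 0 0 0.04; 0 0 0 0 0 0 0.04; 0 0 0 0 0 0 0.04; 0 0 0 0 0 -0.01 0.045; 0 0 0 0 0 -0.03 0.045; 0 0 0 0 0 -0.04 0.045; 0 0 0 0 0 -0.04 0.05; 0 0 0 0 0 -0.04 0.05; 0 0 0 0 0 -0.04 0.05; 0 0 0 0 0 -0.04 0.05; 0 0 0 0 0 -0.04 0.05"
}}

```text
time_s: 13.12
tcp_pos: [0.4859, 0.3618, 0.3123]
tcp_rot: [0.992, -0.126, -0.008, 0.007]
ft_force: [1.6, 0.7, 0.6]
opening: 0.522
```

```bash
python3 -c "
from world import *
st()
grab('side','side6');crop('side6',140,130,260,230,6)
g=T(toolDown(MY),[.45,0,.38]);plan(g)
g2=T(toolDown(MY),[MOD[0],MOD[1],.22]);plan(g2,g)"
```

```text
t 13.1167 tcp [0.4859 0.3618 0.3123] F [1.6441 0.7025 0.5505] op 0.5220210861409665 q [ 0.5514  0.0027  1.6431 -0.      1.5174  2.3743]
n 9 row: 0.02 0.03 -2.65  -0.0017 0.0409 -0.0062  total shift [ 0.0528  0.3621 -0.0552] rot [  0.1771   0.2544 -23.8945]
n 10 row: 0.00 0.00 -0.00  -0.0061 0.0376 0.0160  total shift [-0.0611  0.3758  0.16  ] rot [0. 0. 0.]
```

View pics/side6_c140_130.png

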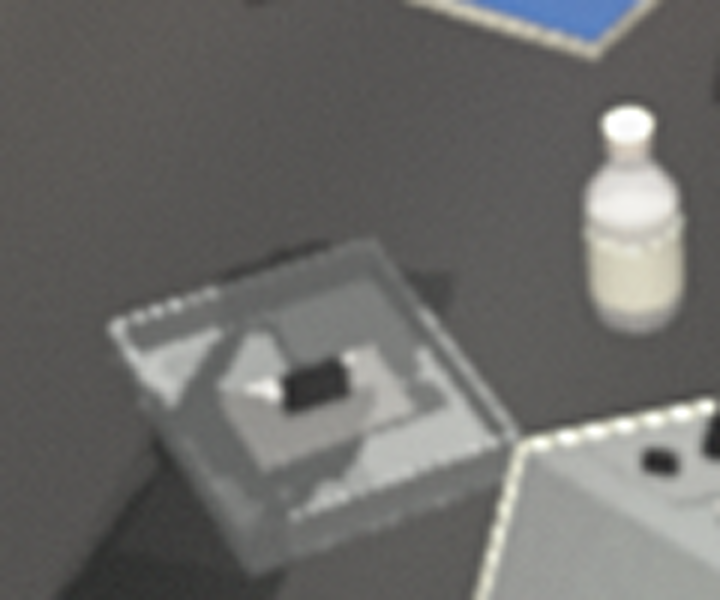

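The plate lies flat in the tray, handle up, at (315,385) in the crop. On to the module.

{"fn": "apply_moves", "kwargs": {
  "moves": "0 0 -2.65 -0.0017 0.0409 -0.0062 0.05; 0 0 -2.65 -0.0017 0.0409 -0.0062 0.05; 0 0 -2.65 -0.0017 0.0409 -0.0062 0.05; 0 0 -2.65 -0.0017 0.0409 -0.0062 0.05; 0 0 -2.65 -0.0017 0.0409 -0.0062 0.05; 0 0 -2.65 -0.0017 0.0409 -0.0062 0.05; 0 0 -2.65 -0.0017 0.0409 -0.0062 0.05; 0 0 -2.65 -0.0017 0.0409 -0.0062 0.05; 0 0 -2 -0.0017 0.0409 -0.0062 0.05; 0 0 0 -0.0061 0.0376 0.01 0.05; 0 0 0 -0.0061 0.0376 0.016 0.05; 0 0 0 -0.0061 0.0376 0.016 0.05"
}}

```text
time_s: 14.17
tcp_pos: [0.456, -0.1167, 0.3564]
tcp_rot: [0.995, 0.095, 0.017, 0.002]
ft_force: [1.4, -0.5, -0.1]
opening: 0.524
```

```bash
python3 -c "
from world import *
st()
grab('top','top3');crop('top3',235,155,375,280,5.5)
g2=T(toolDown(MY),[MOD[0],MOD[1],.2]);plan(g2)"
```

```text
t 14.1667 tcp [ 0.456  -0.1167  0.3564] F [ 1.4394 -0.4851 -0.0524] op 0.5241066710533093 q [-0.3714 -0.3517  1.8802  0.0116  1.5813  1.0101]
n 8 row: 0.06 -0.18 0.13  -0.0063 0.0317 0.0191  total shift [-0.0541  0.2524  0.1528] rot [ 0.4738 -1.4796  1.0242]
```

View pics/top3_c235_155.png

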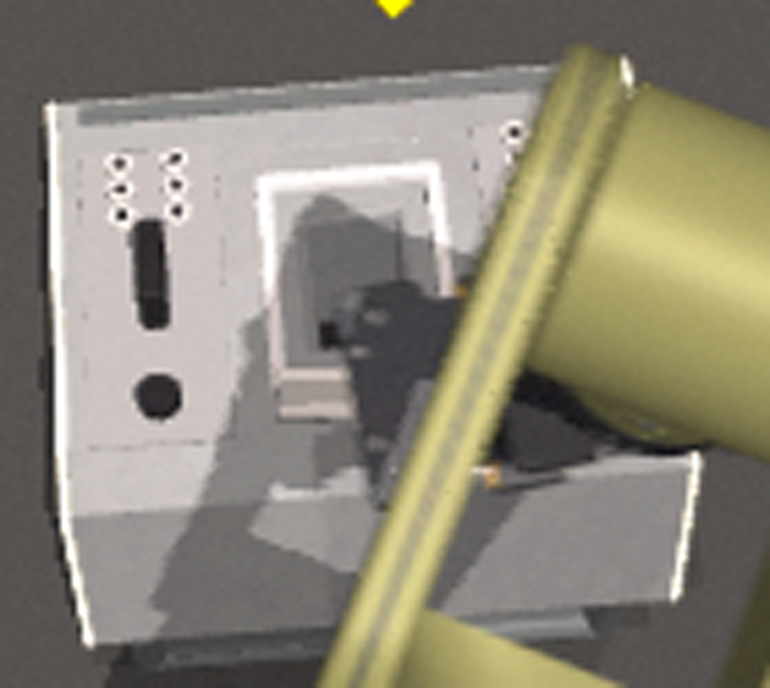

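{"fn": "apply_moves", "kwargs": {
  "moves": "0 -0.18 0.13 -0.0063 0.0317 0.01 0.05; 0 -0.18 0.13 -0.0063 0.0317 0.019 0.05; 0 -0.18 0.13 -0.0063 0.0317 0.019 0.05; 0 -0.18 0.13 -0.0063 0.0317 0.019 0.05; 0 -0.18 0.13 -0.0063 0.0317 0.019 0.05; 0 -0.18 0.13 -0.0063 0.0317 0.019 0.05; 0 -0.18 0.13 -0.005 0.025 0.019 0.05; 0 0 0 0 0 0 0.05"
}}

```text
time_s: 14.88
tcp_pos: [0.4502, -0.3537, 0.2284]
tcp_rot: [0.997, 0.08, 0.006, 0.006]
ft_force: [0.1, 1.2, -2.1]
opening: 0.526
```

```bash
python3 -c "
from world import *
st()
g2=T(toolDown(MY),[MOD[0],MOD[1],.17]);plan(g2)
grab('top','top4');crop('top4',235,155,375,280,5.5);crop('top4',400,210,480,275,8);grab('side','side7');crop('side7',330,280,400,360,7)"
```

```text
t 14.8833 tcp [ 0.4502 -0.3537  0.2284] F [ 0.0594  1.1923 -2.1186] op 0.5257252611661439 q [-0.7602 -0.0545  1.8389  0.0011  1.3409  0.6498]
n 2 row: 0.35 -0.31 -0.13  -0.0018 0.0131 0.0293  total shift [-0.0037  0.0261  0.0587] rot [ 0.7076 -0.6139 -0.2541]
```

View pics/top4_c235_155.png

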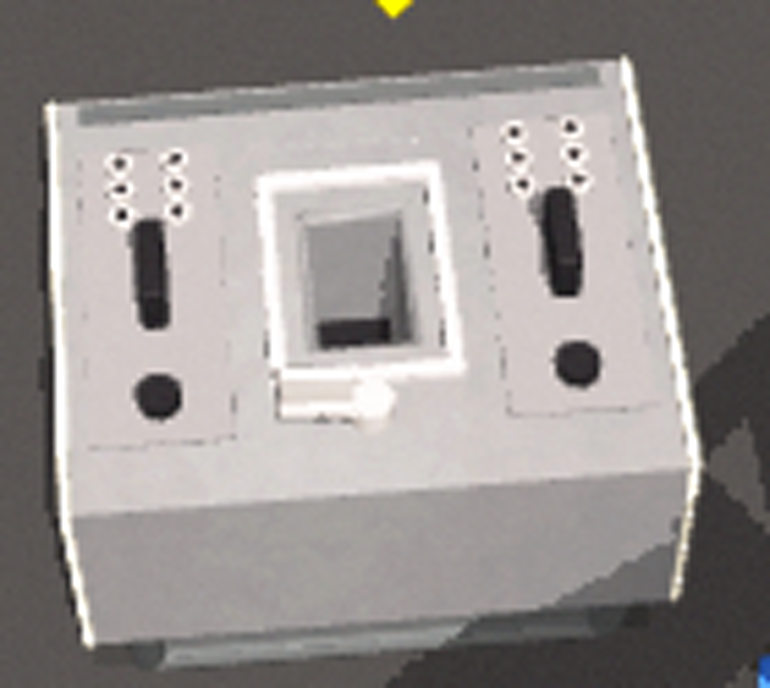

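View pics/side7.png

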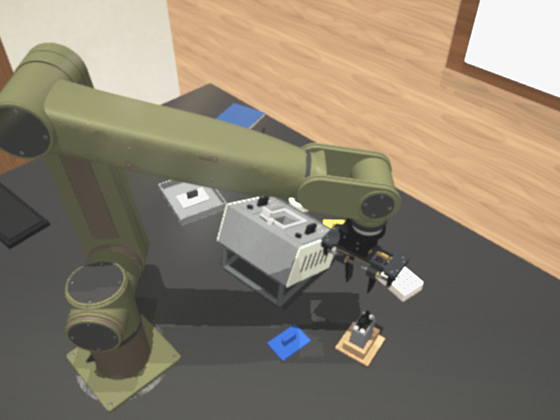

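```bash
python3 - <<'E'
from world import *
crop('top4',275,180,325,232,14)
crop('side7',250,195,320,240,11)
f=load('top4');g=load('side7')
for nm,hx,hy,z in(('fr',53.5,39.5,5),('fi',47.5,33.5,5),('mouth',36,24,0),('bay',32,20,-4)):
    print(nm,[((w2px(f,hp(a*hx,b*hy,z))-[275,180])*14).round(0).tolist() for a,b in((-1,-1),(-1,1),(1,1),(1,-1))],[((w2px(g,hp(a*hx,b*hy,z))-[250,195])*11).round(0).tolist() for a,b in((-1,-1),(-1,1),(1,1),(1,-1))])
E
```

```text
fr [[88.0, 92.0], [553.0, 55.0], [621.0, 586.0], [132.0, 625.0]] [[379.0, 151.0], [616.0, 286.0], [373.0, 360.0], [128.0, 216.0]]
fi [[125.0, 118.0], [521.0, 86.0], [580.0, 558.0], [166.0, 591.0]] [[383.0, 164.0], [585.0, 279.0], [368.0, 345.0], [161.0, 222.0]]
mouth [[188.0, 186.0], [472.0, 163.0], [514.0, 520.0], [220.0, 543.0]] [[380.0, 204.0], [525.0, 287.0], [360.0, 337.0], [213.0, 250.0]]
bay [[214.0, 217.0], [450.0, 198.0], [487.0, 515.0], [243.0, 534.0]] [[379.0, 227.0], [499.0, 297.0], [353.0, 341.0], [230.0, 268.0]]
```

View pics/top4_c275_180.png

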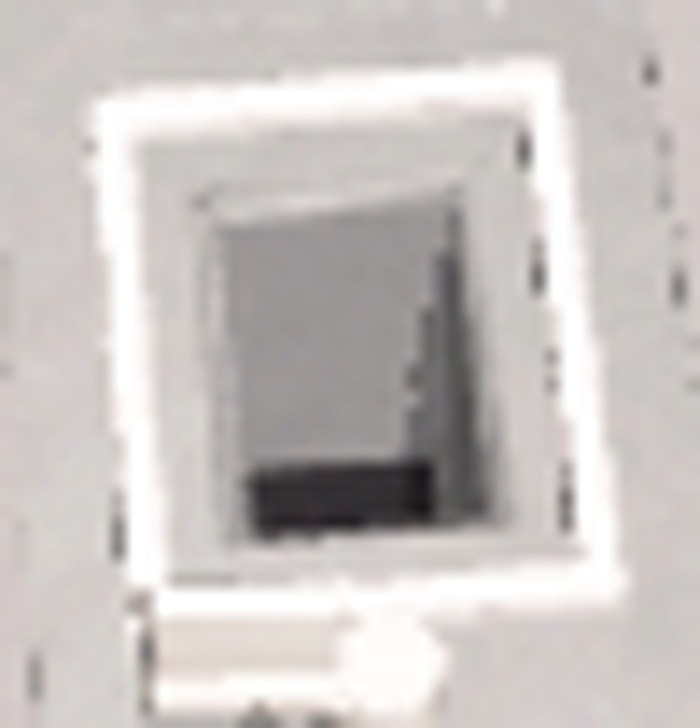

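View pics/side7_c250_195.png

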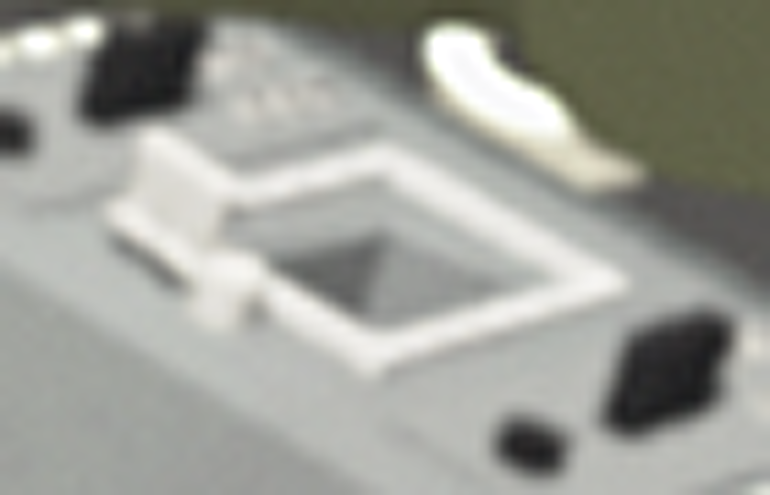

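View pics/top4_c400_210.png

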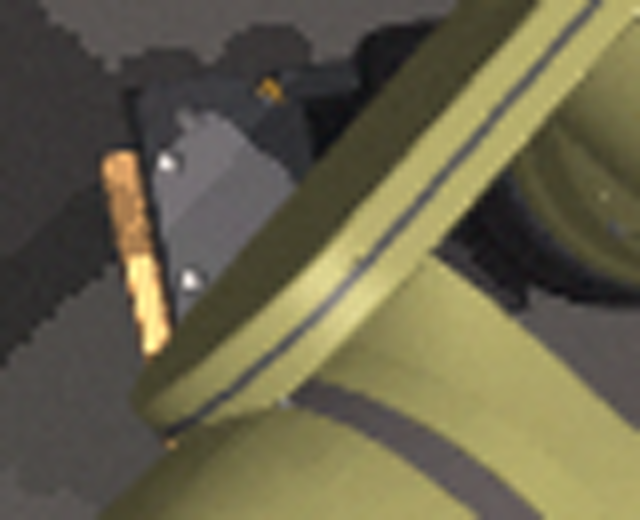

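The bay lies where the fit puts it, within 1–1.5 mm. I approach the module.

{"fn": "apply_moves", "kwargs": {
  "moves": "0.3 -0.3 -0.1 -0.0018 0.013 0.025 0.045; 0.3 -0.3 -0.1 -0.0018 0.011 0.025 0.04; 0 0 0 0 0 0.005 0.04; 0 0 0 0 0 0 0.04"
}}

```text
time_s: 15.32
tcp_pos: [0.4576, -0.3748, 0.1854]
tcp_rot: [0.996, 0.085, 0.007, 0.006]
ft_force: [-0.8, 0.9, -0.1]
opening: 0.42
```

```bash
python3 -c "
from world import *
st()
g2=T(toolDown(MY),[MOD[0],MOD[1],.118]);plan(g2)
grab('side','side8');crop('side8',320,260,410,360,6)"
```

```text
t 15.3167 tcp [ 0.4576 -0.3748  0.1854] F [-0.8393  0.9236 -0.0791] op 0.4204507849824822 q [-0.7785  0.0181  1.8411  0.0033  1.2641  0.6205]
n 2 row: 0.37 -0.38 0.17  -0.0038 0.0021 0.0337  total shift [-0.0079  0.0039  0.0673] rot [ 0.7446 -0.7569  0.3379]
```

View pics/side8_c320_260.png

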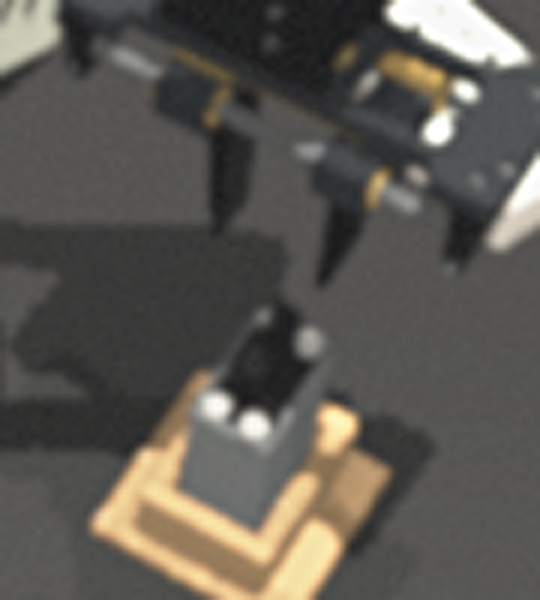

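{"fn": "apply_moves", "kwargs": {
  "moves": "0.4 -0.4 0.2 -0.003 0.002 0.018 0.04; 0.3 -0.3 0.2 -0.003 0.002 0.012 0.04; 0 0 0 -0.001 0 0.003 0.04; 0 0 0 0 0 0 0.04"
}}

```text
time_s: 15.7
tcp_pos: [0.4542, -0.3793, 0.1562]
tcp_rot: [0.996, 0.083, 0.003, 0.003]
ft_force: [0.5, -0.1, 0.2]
opening: 0.421
```

```bash
python3 -c "
from world import *
st()
g2=T(toolDown(MY),[MOD[0],MOD[1],.118]);plan(g2)
grab('side','side9');crop('side9',320,260,410,360,6)
f=load('side9')
for a in((-20,6,113),(-20,-6,113),(20,-6,113),(20,6,113)): print((w2px(f,MOD+flatR(MY)@(np.array(a)*.001))-[320,260])*6)
"
```

```text
t 15.7 tcp [ 0.4542 -0.3793  0.1562] F [ 0.4971 -0.15    0.2061] op 0.420593713809859 q [-0.7868  0.0498  1.8596  0.0007  1.2229  0.6166]
n 1 row: 0.41 -0.34 0.12  -0.0031 0.0007 0.0382  total shift [-0.0031  0.0007  0.0382] rot [ 0.4119 -0.3363  0.1233]
[224.9583 363.8535]
[251.5707 378.8459]
[301.2249 311.8919]
[274.9076 297.4638]
```

View pics/side9_c320_260.png

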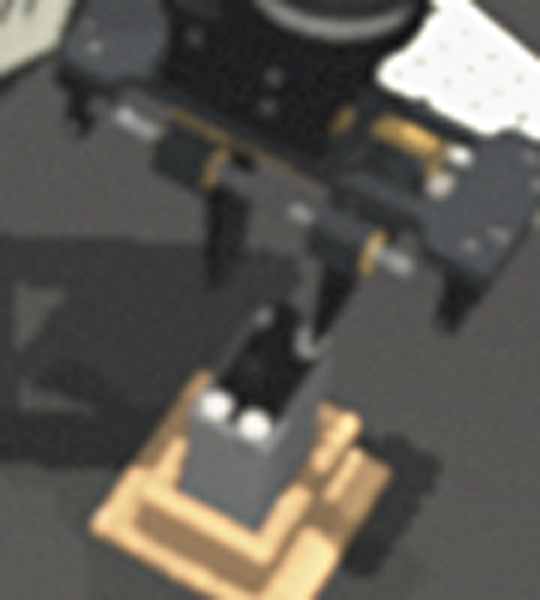

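The fin, about (262,340) in the crop, sits between the fingers as predicted. I descend on.

{"fn": "apply_moves", "kwargs": {
  "moves": "0.3 -0.3 0.1 -0.003 0.001 0.018 0.04; 0.1 0 0 0 0 0.012 0.04; 0 0 0 0 0 0.004 0.04; 0 0 0 0 0 0 0.04"
}}

```text
time_s: 16.08
tcp_pos: [0.4516, -0.3814, 0.1201]
tcp_rot: [0.997, 0.082, 0.001, 0.0]
ft_force: [0.7, 0.8, -0.1]
opening: 0.417
```

```bash
python3 -c "
from world import *
st()
g2=T(toolDown(MY),[MOD[0],MOD[1],.118]);plan(g2)
"
```

```text
t 16.0833 tcp [ 0.4516 -0.3814  0.1201] F [ 0.7228  0.7826 -0.1228] op 0.417114264133686 q [-0.7924  0.0895  1.8827  0.0006  1.1678  0.6132]
n 1 row: 0.06 -0.08 -0.00  -0.0000 -0.0007 0.0021  total shift [-0.     -0.0007  0.0021] rot [ 0.0599 -0.0803 -0.0016]
```

{"fn": "apply_moves", "kwargs": {
  "moves": "0 0 0 0 -0.0007 0.002 0.02; 0 0 0 0 0 0 0.0; 0 0 0 0 0 0 0.0; 0 0 0 0 0 0 0; 0 0 0 0 0 0 0; 0 0 0 0 0 0 0; 0 0 0 0 0 0 0; 0 0 0 0 0 0 0",
  "newtons": 40
}}

```text
time_s: 16.75
tcp_pos: [0.4513, -0.3806, 0.1171]
tcp_rot: [0.997, 0.082, 0.0, 0.0]
ft_force: [0.1, -0.9, -2.3]
opening: 0.126
```

```bash
python3 -c "
from world import *
st()
g2=T(toolDown(MY),[MOD[0],MOD[1],.118]);plan(g2)
"
```

```text
t 16.75 tcp [ 0.4513 -0.3806  0.1171] F [ 0.0869 -0.9349 -2.2558] op 0.12633273696782013 q [-0.7917  0.0915  1.8859  0.0004  1.1634  0.614 ]
n 1 row: 0.03 -0.05 -0.00  0.0002 0.0001 -0.0009  total shift [ 0.0002  0.0001 -0.0009] rot [ 0.0258 -0.0471 -0.0043]
```

Gripped at 12.0 mm. I lift straight up.

{"fn": "apply_moves", "kwargs": {
  "moves": "0 0 0 0 0 -0.008 0; 0 0 0 0 0 -0.012 0; 0 0 0 0 0 -0.02 0; 0 0 0 0 0 -0.03 0; 0 0 0 0 0 -0.035 0; 0 0 0 0 0 -0.035 0; 0 0 0 0 0 -0.035 0; 0 0 0 0 0 -0.035 0; 0 0 0 0 0 -0.035 0; 0 0 0 0 0 -0.02 0"
}}

```text
time_s: 17.58
tcp_pos: [0.4474, -0.376, 0.3924]
tcp_rot: [0.997, 0.083, -0.004, -0.006]
ft_force: [0.5, -0.1, -1.6]
opening: 0.123
```

```bash
python3 -c "
from world import *
st()
plan(TH(0,0,200),vmax=.036)
"
```

```text
t 17.5833 tcp [ 0.4474 -0.376   0.3924] F [ 0.5229 -0.1099 -1.6098] op 0.1227517735711377 q [-0.7917 -0.0635  1.5769  0.002   1.6424  0.614 ]
n 11 row: 0.02 -2.24 0.38  0.0196 -0.0296 0.0016  total shift [ 0.2171 -0.3181  0.0593] rot [  0.1929 -24.5873   4.2271]
```

{"fn": "apply_moves", "kwargs": {
  "moves": "0 -2.24 0.38 0.0196 -0.0296 0.0016 0; 0 -2.24 0.38 0.0196 -0.0296 0.0016 0; 0 -2.24 0.38 0.0196 -0.0296 0.0016 0; 0 -2.24 0.38 0.0196 -0.0296 0.0016 0; 0 -2.24 0.38 0.0196 -0.0296 0.0016 0; 0 -2.24 0.38 0.0196 -0.0296 0.0016 0; 0 -2.24 0.38 0.0196 -0.0296 0.0016 0; 0 -2.24 0.38 0.0196 -0.0296 0.0016 0; 0 -2.24 0.38 0.0196 -0.0296 0.0016 0; 0 -2 0.38 0.015 -0.02 0.0016 0; 0 0 0 0 0 0 0"
}}

```text
time_s: 18.5
tcp_pos: [0.5967, -0.0544, 0.3692]
tcp_rot: [0.981, 0.041, -0.191, 0.017]
ft_force: [-0.6, -0.9, -3.7]
opening: 0.124
```

```bash
python3 -c "
from world import *
st();print(headof(cur()[:3,3]))
plan(TH(0,0,160),vmax=.036)
"
```

```text
t 18.5 tcp [ 0.5967 -0.0544  0.3692] F [-0.5788 -0.9229 -3.7151] op 0.12435644644784714 q [-0.1351  0.1907  1.3817 -0.1061  1.9418  1.3326]
[ 27.3805  27.3362 224.1   ]
n 3 row: 0.26 -0.95 -0.24  0.0083 -0.0094 0.0216  total shift [ 0.0238 -0.0285  0.065 ] rot [ 0.7751 -2.8597 -0.7316]
```

{"fn": "apply_moves", "kwargs": {
  "moves": "0.3 -1 -0.2 0.0083 -0.0094 0.02 0; 0.3 -1 -0.2 0.0083 -0.0094 0.02 0; 0.2 -0.7 -0.2 0.006 -0.007 0.015 0; 0 0 0 0 0 0 0; 0 0 0 0 0 0 0"
}}

```text
time_s: 18.92
tcp_pos: [0.5922, -0.0268, 0.3044]
tcp_rot: [0.975, 0.045, -0.217, 0.009]
ft_force: [-0.3, 0.3, -2.6]
opening: 0.124
```

```bash
python3 -c "
from world import *
st();print(headof(cur()[:3,3]))
plan(TH(0,0,140),vmax=.036)
grab('side','side10');crop('side10',225,110,345,230,6)
grab('top','top5');crop('top5',235,155,375,280,5.5)
"
```

```text
t 18.9167 tcp [ 0.5922 -0.0268  0.3044] F [-0.287   0.2549 -2.5522] op 0.12368631199784651 q [-0.0992  0.2276  1.4547 -0.0828  1.8896  1.371 ]
[  1.7376  -0.5832 164.5875]
n 1 row: -0.14 0.10 -0.03  0.0018 0.0006 0.0246  total shift [0.0018 0.0006 0.0246] rot [-0.142   0.0956 -0.0337]
```

View pics/side10_c225_110.png

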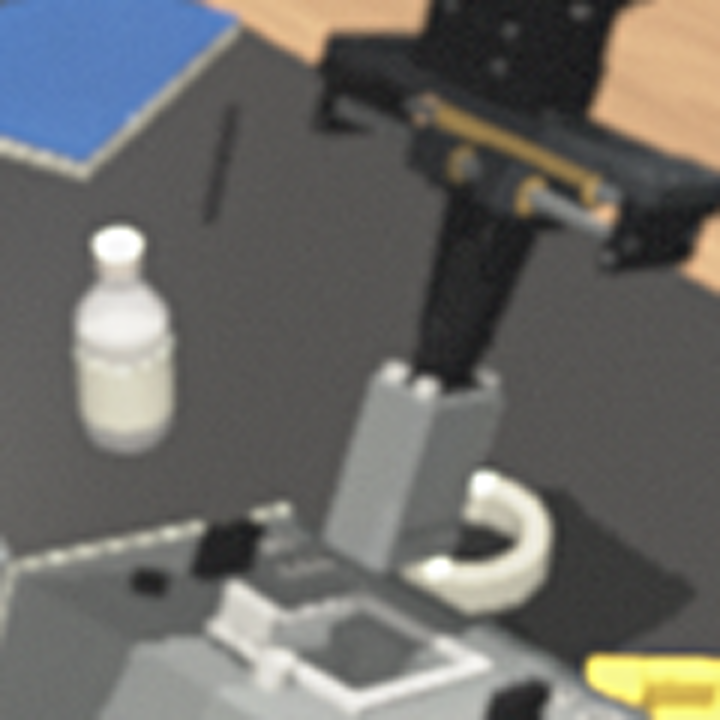

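View pics/top5_c235_155.png

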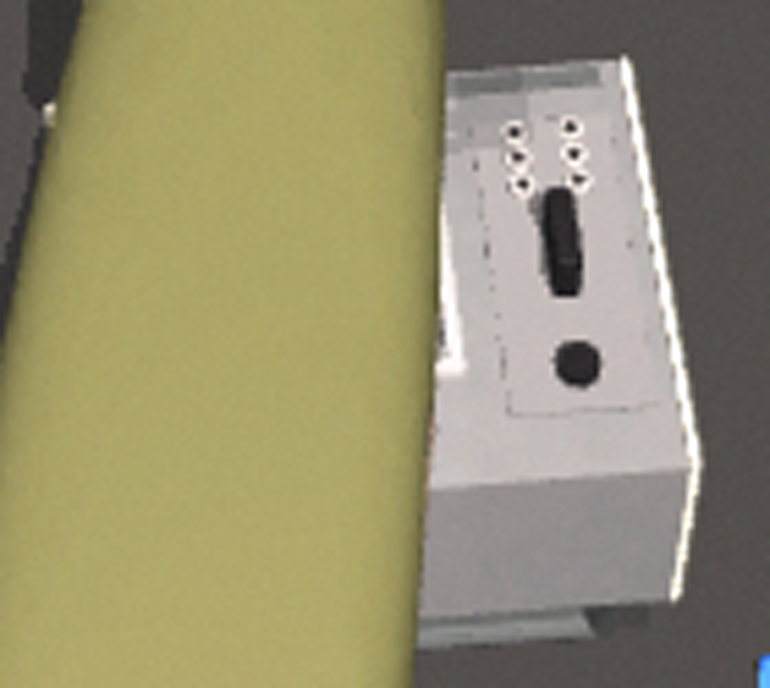

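```bash
python3 -c "
from world import *
f=load('side10');c=cur()
def pr(x,y,z,dx=0): # module-local in head-like axes: head x=-tool x, y=tool y
    p=c@np.array([-(x+dx)*.001,y*.001,(111-z)*.001,1]); return ((w2px(f,p[:3])-[225,110])*6).round(1)
for l in((30,18,85),(30,-18,85),(-30,18,85),(30,-18,0),(30,18,0),(-30,18,0)): print(l,pr(*l),pr(*l,dx=3))
crop('side10',270,160,320,215,14)
"
```

```text
(30, 18, 85) [429.8 403.8] [425.9 404.5]
(30, -18, 85) [366.1 370.3] [362.2 370.9]
(-30, 18, 85) [505.  390.5] [501.3 391.1]
(30, -18, 0) [312.9 543.4] [308.9 544.3]
(30, 18, 0) [374.4 578.3] [370.5 579.3]
(-30, 18, 0) [449.7 559.4] [446.  560.3]
```

View pics/side10_c270_160.png

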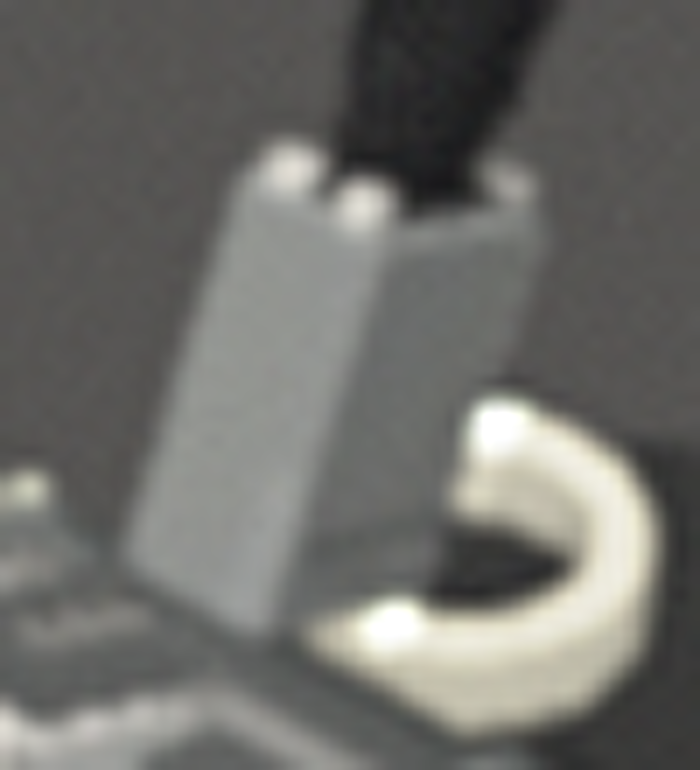

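{"fn": "apply_moves", "kwargs": {
  "moves": "0 0 0 0.0015 0.0005 0.02 0; 0 0 0 0 0 0.015 0; 0 0 0 0 0 0.005 0; 0 0 0 0 0 0 0; 0 0 0 0 0 0 0"
}}

```text
time_s: 19.43
tcp_pos: [0.5773, -0.032, 0.2718]
tcp_rot: [0.976, 0.042, -0.212, 0.009]
ft_force: [-0.5, -0.2, -2.5]
opening: 0.124
```

```bash
python3 -c "
from world import *
st();print(headof(cur()[:3,3]))
plan(TH(0,0,111),vmax=.036)
grab('side','side11');crop('side11',255,165,325,225,11)
"
```

```text
t 19.4333 tcp [ 0.5773 -0.032   0.2718] F [-0.473  -0.1908 -2.4802] op 0.12381603438317516 q [-0.1094  0.2047  1.5336 -0.0841  1.8232  1.3712]
[  1.8258   3.2155 128.5443]
n 1 row: -0.13 -0.47 -0.34  0.0017 -0.0032 0.0176  total shift [ 0.0017 -0.0032  0.0176] rot [-0.1282 -0.4704 -0.3442]
```

View pics/side11_c255_165.png

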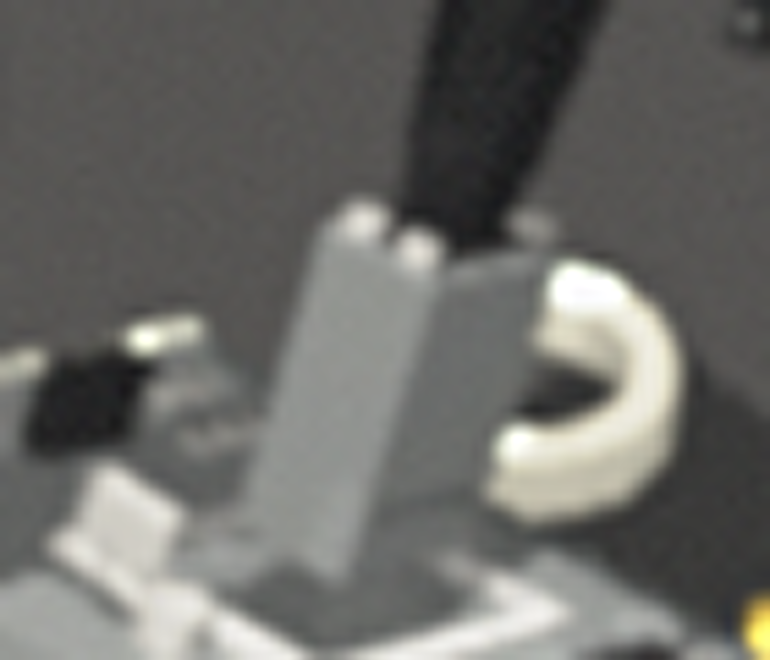

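{"fn": "apply_moves", "kwargs": {
  "moves": "-0.1 -0.5 -0.3 0.0015 -0.003 0.004 0; 0 0 0 0.0005 -0.001 0.004 0; 0 0 0 0 0 0.002 0; 0 0 0 0 0 0 0"
}}

```text
time_s: 19.82
tcp_pos: [0.5762, -0.028, 0.2638]
tcp_rot: [0.976, 0.045, -0.214, 0.01]
ft_force: [-0.1, -0.3, -1.2]
opening: 0.124
```

```bash
python3 -c "
from world import *
st();print(headof(cur()[:3,3]))
plan(TH(0,0,111),vmax=.036)
"
```

```text
t 19.8167 tcp [ 0.5762 -0.028   0.2638] F [-0.1101 -0.2665 -1.1674] op 0.12417727248553356 q [-0.1024  0.2086  1.5433 -0.0845  1.8141  1.3732]
[ -0.7964  -0.9026 120.9987]
n 1 row: 0.03 -0.21 -0.04  -0.0008 0.0009 0.0100  total shift [-0.0008  0.0009  0.01  ] rot [ 0.0308 -0.2128 -0.0362]
```

{"fn": "apply_moves", "kwargs": {
  "moves": "0 -0.2 0 -0.0006 0.0006 0.005 0; 0 0 0 0 0 0.002 0; 0 0 0 0 0 0 0"
}}

```text
time_s: 20.07
tcp_pos: [0.5727, -0.0288, 0.2573]
tcp_rot: [0.975, 0.045, -0.216, 0.01]
ft_force: [-0.7, -0.7, -2.9]
opening: 0.123
```

```bash
python3 -c "
from world import *
st();print(headof(cur()[:3,3]))
plan(TH(0,0,111),vmax=.036)
grab('side','side12');crop('side12',260,180,315,230,14)
"
```

```text
t 20.0667 tcp [ 0.5727 -0.0288  0.2573] F [-0.7248 -0.7443 -2.9472] op 0.12298891075512654 q [-0.1037  0.2069  1.5569 -0.0858  1.8054  1.3723]
[ -0.3529  -0.46   113.5933]
n 1 row: 0.05 -0.02 -0.01  -0.0004 0.0005 0.0026  total shift [-0.0004  0.0005  0.0026] rot [ 0.0498 -0.0153 -0.0107]
```

View pics/side12_c260_180.png

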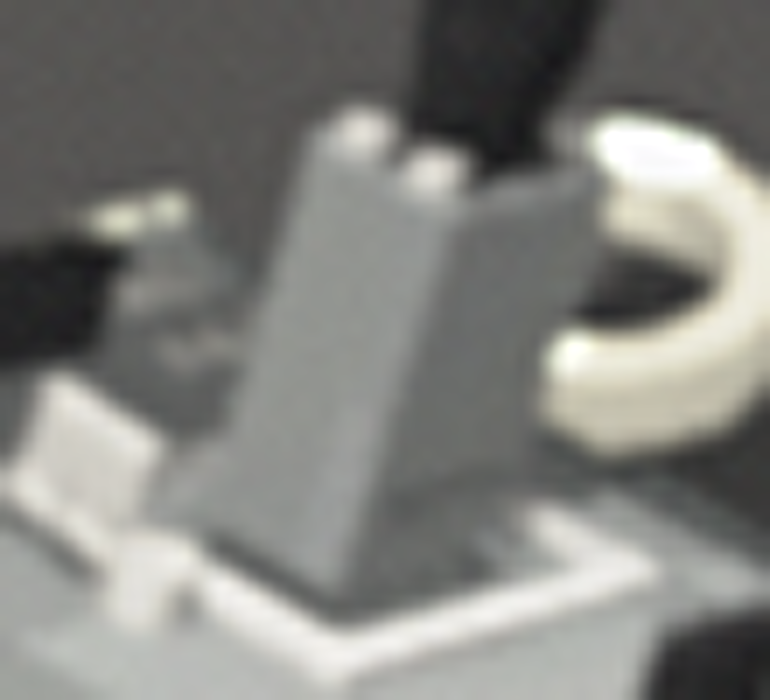

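```bash
python3 -c "
from world import *
f=load('side12');c=cur()
P=lambda p:((w2px(f,p)-[260,180])*14).round(0)
for l in((30,18,0),(30,-18,0),(-30,18,0),(30,18,85),(30,-18,85),(-30,18,85)): print('mod',l,P((c@np.array([-l[0]*.001,l[1]*.001,(111-l[2])*.001,1]))[:3]))
for l in((53.5,39.5,5),(-53.5,39.5,5),(47.5,33.5,5)): print('frame',l,P(hp(*l)))
"
```

```text
mod (30, 18, 0) [316. 606.]
mod (30, -18, 0) [175. 524.]
mod (-30, 18, 0) [491. 555.]
mod (30, 18, 85) [440. 210.]
mod (30, -18, 85) [295. 131.]
mod (-30, 18, 85) [615. 171.]
frame (53.5, 39.5, 5) [335. 668.]
frame (-53.5, 39.5, 5) [644. 573.]
frame (47.5, 33.5, 5) [329. 648.]
```

{"fn": "apply_moves", "kwargs": {
  "moves": "0 0 0 -0.001 0.0005 0.004 0; 0 0 0 -0.0005 0 0.004 0; 0 0 0 0 0 0.004 0; 0 0 0 0 0 0 0"
}}

```text
time_s: 20.45
tcp_pos: [0.5657, -0.0301, 0.2462]
tcp_rot: [0.975, 0.045, -0.216, 0.011]
ft_force: [-0.2, -1.0, -2.5]
opening: 0.123
```

```bash
cat > s.py <<'E'
from world import *
s=manip.sense();c=cur();print(s['time_s'],'head',headof(c[:3,3]),'F head',HR.T@s['ft_force'],'op',s['opening'])
plan(TH(headof(c[:3,3])[0],headof(c[:3,3])[1],40))
E
python3 s.py
```

```text
20.45 head [  1.3159   0.2099 100.5337] F head [-0.8019  0.9912 -2.4239] op 0.12327396142751817
n 2 row: 0.03 -0.01 -0.01  -0.0000 -0.0000 0.0303  total shift [-0.     -0.0001  0.0605] rot [ 0.0508 -0.0249 -0.0197]
```

Inside the chamfer with no contact force. I slide it in.

{"fn": "apply_moves", "kwargs": {
  "moves": "0 0 0 0 0 0.008 0; 0 0 0 0 0 0.008 0; 0 0 0 0 0 0.008 0; 0 0 0 0 0 0.004 0"
}}

```text
time_s: 20.78
tcp_pos: [0.5532, -0.0314, 0.219]
tcp_rot: [0.975, 0.045, -0.215, 0.011]
ft_force: [-0.0, 0.1, -3.0]
opening: 0.123
```

```bash
python3 s.py
```

```text
20.7833 head [ 1.2486  0.3274 70.5602] F head [-1.2548 -0.0926 -2.7302] op 0.12349889402245769
n 1 row: 0.06 -0.11 -0.03  -0.0001 -0.0000 0.0306  total shift [-0.0001 -0.      0.0306] rot [ 0.0635 -0.1052 -0.03  ]
```

{"fn": "apply_moves", "kwargs": {
  "moves": "0 0 0 0 0 0.008 0; 0 0 0 0 0 0.008 0; 0 0 0 0 0 0.002 0; 0 0 0 0 0 0 0"
}}

```text
time_s: 21.12
tcp_pos: [0.5434, -0.0321, 0.1988]
tcp_rot: [0.975, 0.045, -0.217, 0.01]
ft_force: [1.1, 0.4, -2.1]
opening: 0.124
```

```bash
python3 s.py
```

```text
21.1167 head [ 1.6262  0.129  48.1087] F head [-1.9263 -0.293  -1.4359] op 0.12393649305534302
n 1 row: 0.02 0.05 -0.02  0.0000 -0.0000 0.0081  total shift [ 0.     -0.      0.0081] rot [ 0.0229  0.0541 -0.019 ]
```

Now small steps to find the carriage.

{"fn": "apply_moves", "kwargs": {
  "moves": "0 0 0 0 0 0.003 0; 0 0 0 0 0 0.002 0; 0 0 0 0 0 0 0"
}}

```text
time_s: 21.37
tcp_pos: [0.5412, -0.0323, 0.194]
tcp_rot: [0.975, 0.045, -0.216, 0.01]
ft_force: [0.1, -0.5, -2.5]
opening: 0.123
```

```bash
python3 s.py
```

```text
21.3667 head [ 1.5563  0.1726 42.8514] F head [-1.1539  0.5085 -2.2591] op 0.12309359025717377
n 1 row: 0.03 0.04 -0.02  0.0000 -0.0000 0.0029  total shift [ 0.     -0.      0.0029] rot [ 0.0283  0.0355 -0.0219]
```

{"fn": "apply_moves", "kwargs": {
  "moves": "0 0 0 0 0 0.003 0; 0 0 0 0 0 0.002 0; 0 0 0 0 0 0 0"
}}

```text
time_s: 21.62
tcp_pos: [0.5395, -0.0326, 0.1897]
tcp_rot: [0.975, 0.045, -0.216, 0.01]
ft_force: [0.4, 0.0, -2.2]
opening: 0.124
```

```bash
python3 s.py
```

```text
21.6167 head [ 1.3867  0.26   38.2119] F head [-1.2658  0.026  -1.8466] op 0.12393133065570505
n 1 row: 0.05 -0.03 -0.02  0.0000 0.0000 -0.0018  total shift [ 0.      0.     -0.0018] rot [ 0.0473 -0.0346 -0.024 ]
```

{"fn": "apply_moves", "kwargs": {
  "moves": "0 0 0 0 0 0.002 0; 0 0 0 0 0 0.002 0; 0 0 0 0 0 0 0"
}}

```text
time_s: 21.87
tcp_pos: [0.5385, -0.0328, 0.1874]
tcp_rot: [0.976, 0.045, -0.215, 0.011]
ft_force: [0.8, 0.7, 0.4]
opening: 0.121
```

```bash
python3 s.py
```

```text
21.8667 head [ 1.2425  0.4153 35.6666] F head [-0.5734 -0.6356  0.724 ] op 0.12073586698100572
n 1 row: 0.07 -0.17 -0.04  0.0000 0.0000 -0.0043  total shift [ 0.      0.     -0.0043] rot [ 0.0684 -0.1669 -0.0374]
```

{"fn": "apply_moves", "kwargs": {
  "moves": "0 0 0 0 0 0.002 0; 0 0 0 0 0 0.002 0; 0 0 0 0 0 0 0"
}}

```text
time_s: 22.12
tcp_pos: [0.5377, -0.0329, 0.186]
tcp_rot: [0.976, 0.045, -0.213, 0.011]
ft_force: [1.3, 0.1, 1.8]
opening: 0.125
```

```bash
python3 s.py
```

```text
22.1167 head [ 1.402   0.4286 34.1003] F head [-0.4677  0.029   2.1502] op 0.12457001057594311
n 1 row: 0.08 -0.31 -0.05  0.0000 0.0000 -0.0059  total shift [ 0.      0.     -0.0059] rot [ 0.0773 -0.3147 -0.0487]
```

Contact at about z = 35.5 (first net spring force about 4 N). I press on.

{"fn": "apply_moves", "kwargs": {
  "moves": "0 -0.3 0 0 0 0.004 0; 0 0 0 0 0 0.004 0; 0 0 0 0 0 0.003 0"
}}

```text
time_s: 22.37
tcp_pos: [0.5348, -0.0333, 0.1794]
tcp_rot: [0.976, 0.045, -0.214, 0.011]
ft_force: [2.4, 1.3, 11.7]
opening: 0.123
```

```bash
python3 s.py
```

```text
22.3667 head [ 1.2768  0.5481 26.9247] F head [ 2.6529 -1.0335 11.7042] op 0.12317162486090286
n 1 row: 0.10 -0.27 -0.07  0.0001 0.0000 -0.0131  total shift [ 0.0001  0.     -0.0131] rot [ 0.1033 -0.2739 -0.0664]
```

{"fn": "apply_moves", "kwargs": {
  "moves": "0 -0.2 0 0 0 0.004 0; 0 0 0 0 0 0.003 0; 0 0 0 0 0 0.003 0"
}}

```text
time_s: 22.62
tcp_pos: [0.5333, -0.0334, 0.1766]
tcp_rot: [0.976, 0.045, -0.212, 0.011]
ft_force: [2.0, 0.6, 11.8]
opening: 0.124
```

```bash
python3 s.py
```

```text
22.6167 head [ 1.4517  0.5361 23.7397] F head [ 3.1142 -0.3806 11.558 ] op 0.1235821466862764
n 1 row: 0.11 -0.47 -0.10  0.0001 0.0000 -0.0163  total shift [ 0.0001  0.     -0.0163] rot [ 0.1124 -0.4717 -0.1018]
```

{"fn": "apply_moves", "kwargs": {
  "moves": "0 -0.4 -0.1 0 0 0.001 0; 0 0 0 0 0 0 0; 0 0 0 0 0 0 0"
}}

```text
time_s: 22.87
tcp_pos: [0.534, -0.0332, 0.1776]
tcp_rot: [0.976, 0.045, -0.214, 0.011]
ft_force: [2.2, 0.6, 3.1]
opening: 0.125
```

```bash
python3 s.py; python3 -c "
from world import *
grab('side','side13');crop('side13',245,165,325,225,10)"
```

```text
22.8667 head [ 1.2446  0.3876 24.8976] F head [-0.7667 -0.4036  3.7909] op 0.12481113963068229
n 1 row: 0.11 -0.28 -0.01  0.0001 0.0000 -0.0151  total shift [ 0.0001  0.     -0.0151] rot [ 0.1097 -0.2836 -0.0137]
```

View pics/side13_c245_165.png

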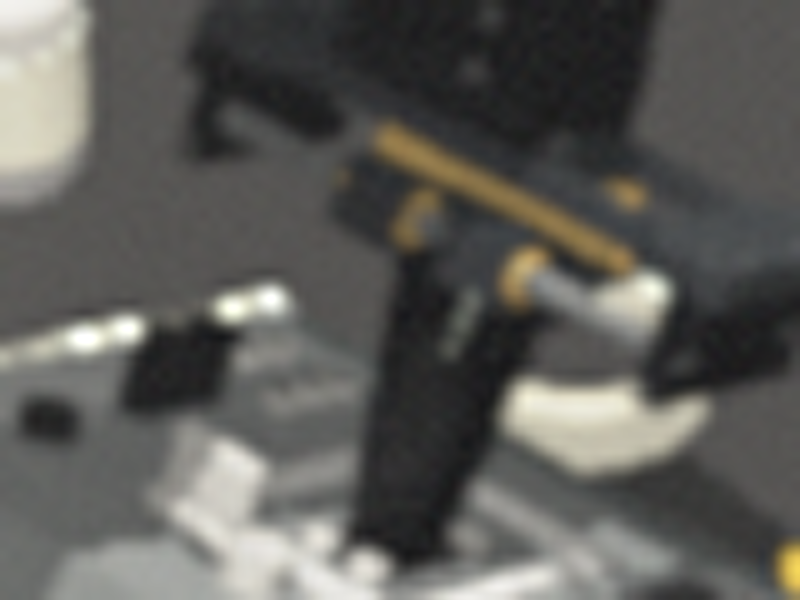

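Static force matches the spring, so I press on to the latch point.

{"fn": "apply_moves", "kwargs": {
  "moves": "0 -0.2 0 0 0 0.005 0; 0 0 0 0 0 0.004 0; 0 -0.1 0 0 0 0.004 0",
  "newtons": 50
}}

```text
time_s: 23.17
tcp_pos: [0.5312, -0.0337, 0.1716]
tcp_rot: [0.976, 0.045, -0.213, 0.011]
ft_force: [3.6, 1.7, 17.1]
opening: 0.123
```

```bash
python3 s.py
```

```text
23.1667 head [ 1.302   0.6101 18.2969] F head [ 3.7936 -1.3343 17.0437] op 0.12292333737073412
n 1 row: 0.13 -0.34 -0.08  0.0001 0.0000 -0.0217  total shift [ 0.0001  0.     -0.0217] rot [ 0.1317 -0.3422 -0.0754]
```

{"fn": "apply_moves", "kwargs": {
  "moves": "0 -0.3 0 0 0 0.003 0; 0 0 0 0 0 0.003 0"
}}

```text
time_s: 23.33
tcp_pos: [0.5311, -0.0337, 0.1714]
tcp_rot: [0.976, 0.045, -0.213, 0.011]
ft_force: [2.1, 1.7, 12.2]
opening: 0.123
```

```bash
python3 s.py
```

```text
23.3333 head [ 1.2552  0.604  18.032 ] F head [ 3.1299 -1.5326 11.9623] op 0.12286731921042625
n 1 row: 0.13 -0.39 -0.12  0.0001 0.0001 -0.0220  total shift [ 0.0001  0.0001 -0.022 ] rot [ 0.1343 -0.3886 -0.117 ]
```

{"fn": "apply_moves", "kwargs": {
  "moves": "0 0 0 0 0 0.005 0; 0 0 0 0 0 0.005 0"
}}

```text
time_s: 23.5
tcp_pos: [0.5299, -0.0339, 0.1696]
tcp_rot: [0.977, 0.044, -0.21, 0.011]
ft_force: [2.4, 2.4, 11.1]
opening: 0.123
```

```bash
python3 s.py
```

```text
23.5 head [ 1.6145  0.6574 15.9593] F head [ 2.3202 -2.1993 11.1275] op 0.12293997814650669
n 1 row: 0.14 -0.77 -0.16  0.0003 0.0001 -0.0240  total shift [ 0.0003  0.0001 -0.024 ] rot [ 0.1436 -0.7693 -0.1633]
```

{"fn": "apply_moves", "kwargs": {
  "moves": "0 -0.4 0 0 0 0.006 0; 0 0 0 0 0 0.006 0"
}}

```text
time_s: 23.67
tcp_pos: [0.5304, -0.0341, 0.1692]
tcp_rot: [0.977, 0.044, -0.207, 0.012]
ft_force: [4.1, 3.5, 22.6]
opening: 0.124
```

```bash
python3 s.py
```

```text
23.6667 head [ 0.9791  0.9124 15.7674] F head [ 5.6096 -3.0988 22.3565] op 0.12361417957921049
n 1 row: 0.20 -1.12 -0.21  0.0005 0.0001 -0.0242  total shift [ 0.0005  0.0001 -0.0242] rot [ 0.2011 -1.122  -0.2141]
```

At the stop: force rises with no travel. I let go with a small opening, then back off along the face normal.

{"fn": "apply_moves", "kwargs": {
  "moves": "0 0.5 0 0 0 0 0.017; 0 0.3 0 0 0 0 0.017; 0 0 0 0 0 0 0.017; 0 0 0 0 0 -0.004 0.017; 0 0 0 0 0 -0.008 0.017; 0 0 0 0 0 -0.012 0.017; 0 0 0 0 0 -0.02 0.02; 0 0 0 0 0 -0.03 0.03; 0 0 0 0 0 -0.03 0.03; 0 0 0 0 0 -0.03 0.03"
}}

```text
time_s: 24.5
tcp_pos: [0.5787, -0.0285, 0.287]
tcp_rot: [0.976, 0.044, -0.211, 0.01]
ft_force: [0.4, 0.1, -0.2]
opening: 0.311
```

```bash
python3 s.py; python3 -c "
from world import *
grab('side','side14');crop('side14',235,185,325,240,8)"
```

```text
24.5 head [  6.7628  -0.1079 143.0553] F head [-0.5011 -0.0196 -0.0401] op 0.31113476618344144
n 3 row: 0.01 -0.19 -0.05  -0.0002 -0.0000 0.0344  total shift [-0.001  -0.0001  0.1031] rot [ 0.0411 -0.571  -0.1601]
```

View pics/side14_c235_185.png

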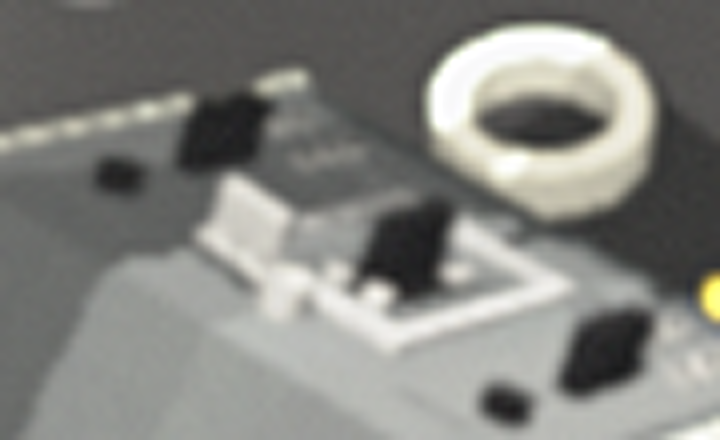

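The module stays in, its fin about as high as its neighbours. I move the arm clear to check from above.

{"fn": "apply_moves", "kwargs": {
  "moves": "0 0 0 0 0 -0.03 0.04; 0 0 0 -0.01 0.03 -0.025 0.04; 0 1 0 -0.01 0.038 0 0.04; 0 1 0 -0.01 0.038 0 0.04; 0 1 0 -0.01 0.038 0 0.04; 0 1 0 -0.01 0.038 0 0.04; 0 1 0 -0.01 0.038 0 0.04; 0 1 0 -0.01 0.038 0 0.04; 0 1 0 -0.01 0.038 0 0.04; 0 1 0 -0.01 0.038 0 0.04; 0 1 0 -0.01 0.038 0 0.04; 0 0 0 0 0 0 0.04"
}}

```text
time_s: 25.55
tcp_pos: [0.5484, -0.4204, 0.3896]
tcp_rot: [0.991, 0.049, -0.124, 0.01]
ft_force: [-0.3, 1.1, -1.0]
opening: 0.419
```

```bash
python3 - <<'E'
from world import *
st()
f=grab('top','top6');g=grab('side','side15');crop('top6',275,180,325,232,14);crop('side15',235,185,325,240,8)
for z in(18,28,38,42): print(z,[((w2px(g,hp(a*20,b*6,z))-[235,185])*8).round(0).tolist() for a,b in((-1,-1),(-1,1),(1,1),(1,-1))],[((w2px(f,hp(a*20,b*6,z))-[275,180])*14).round(0).tolist() for a,b in((-1,-1),(-1,1),(1,1),(1,-1))])
print('nb',[((w2px(g,hp(a*20,86+b*6,28))-[235,185])*8).round(0).tolist() for a,b in((-1,-1),(-1,1),(1,1),(1,-1))])
for n,F in(('t',f),('s',g)):
    C=cloud(F)
    for nm,p in(('mod',hp(0,0,28)),('R',hp(0,86,28)),('L',hp(0,-86,28))):
        u,v=w2px(F,p).round().astype(int); H=[headof(C[v+j,u+i])[2] for i in(-1,0,1) for j in(-2,-1,0,1,2)]; print(n,nm,np.median(H).round(1),np.round(sorted(H),0))
E
```

```text
t 25.55 tcp [ 0.5484 -0.4204  0.3896] F [-0.3458  1.0501 -1.0439] op 0.4187884895080976 q [-0.6615  0.2776  1.2274 -0.1819  1.8092  0.7823]
18 [[424.0, 213.0], [451.0, 228.0], [384.0, 246.0], [357.0, 231.0]] [[300.0, 192.0], [372.0, 186.0], [394.0, 386.0], [320.0, 392.0]]
28 [[432.0, 187.0], [459.0, 202.0], [392.0, 220.0], [365.0, 205.0]] [[299.0, 156.0], [372.0, 150.0], [394.0, 351.0], [319.0, 357.0]]
38 [[440.0, 162.0], [467.0, 177.0], [400.0, 194.0], [373.0, 179.0]] [[297.0, 120.0], [371.0, 114.0], [393.0, 316.0], [318.0, 322.0]]
42 [[443.0, 151.0], [470.0, 166.0], [403.0, 183.0], [376.0, 168.0]] [[297.0, 106.0], [371.0, 100.0], [393.0, 301.0], [318.0, 307.0]]
nb [[628.0, 298.0], [656.0, 314.0], [592.0, 335.0], [563.0, 318.0]]
t mod 26.1 [20. 24. 24. 25. 25. 26. 26. 26. 26. 27. 27. 28. 28. 28. 29.]
t R 27.8 [26. 26. 26. 27. 27. 27. 27. 28. 29. 29. 29. 30. 30. 31. 32.]
t L 27.4 [26. 27. 27. 27. 27. 27. 27. 27. 27. 28. 28. 29. 29. 31. 32.]
s mod 26.4 [ 1.  2.  3.  4.  8. 10. 26. 26. 26. 27. 28. 29. 29. 29. 30.]
s R 29.7 [ 0. 24. 25. 25. 27. 29. 30. 30. 30. 30. 30. 31. 31. 31. 32.]
s L 29.5 [-66. -65. -65.  26.  26.  28.  28.  29.  30.  30.  30.  31.  31.  32.
  32.]
```

View pics/side15_c235_185.png

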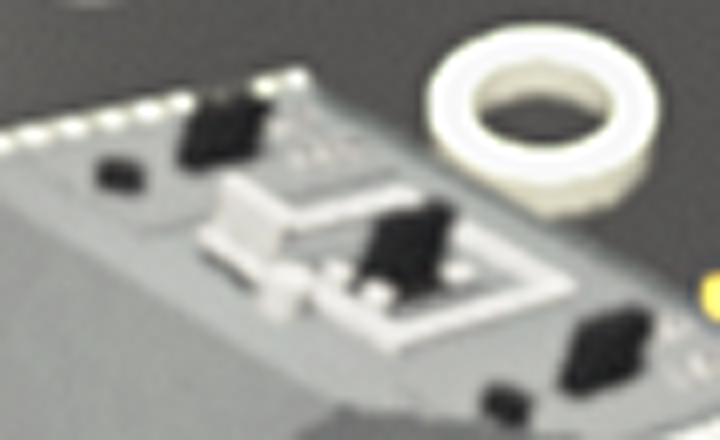

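View pics/top6_c275_180.png

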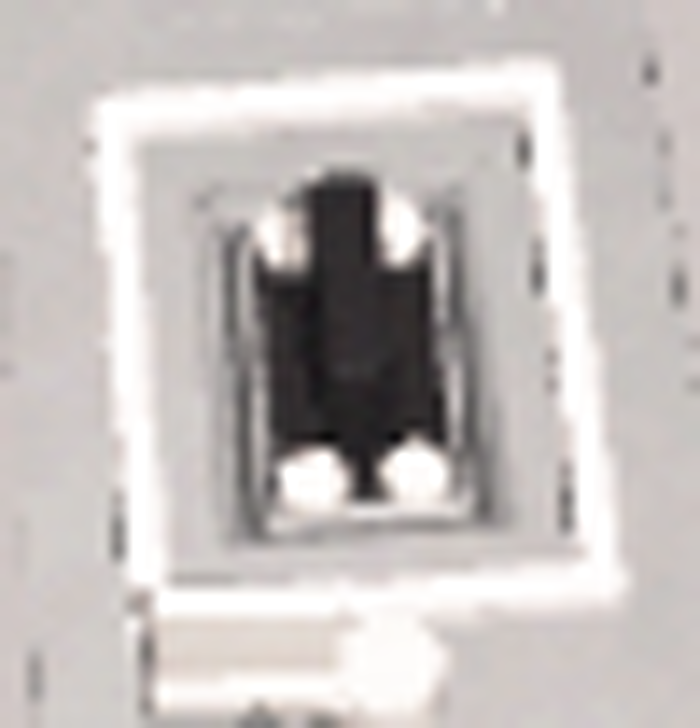

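View pics/top6.png

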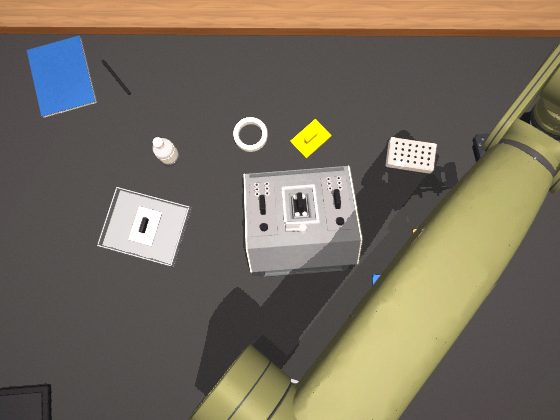

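```bash
python3 -c "
from plant import manip
print(manip.finish_job())"
```

```text
the job is handed in; nothing more can be done
None
```

The job is done and handed in at about 26 s of the 72 s allowed.

- **Tab and plate:** I turned the swing tab aside to about 1.45 rad. I lifted the aluminium cover plate out along the face normal and set it down in the tray. Contact came at the expected height, and I released it only then. It lies flat with its handle up.
- **Module:** I took it from the stand, slid it into the bay and pressed it to the carriage stop. The wrist force in the press read about 22 N, so roughly 25 N on the carriage with the module's weight.
- **Latch:** After letting go it stayed in across two pictures about 1 s apart. Its fin top stands about 26 mm above the face, against 28–30 mm for the neighbouring fins. That puts its front about 2–3 mm below the face, which fits latched; sprung out it would stand about 10 mm proud.
- **Bystanders:** In the last top view, the bottle, tape roll and electrode box look unmoved. The gripper was clear of everything.

**Checks that disagreed:**
- The side camera ran about 0.5–1 pixel off my fitted poses.
- Force while pressing briefly read about 6 N above the spring figure, from friction and damping. It fell back to about the spring value when I paused.

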